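Load the spacer column into a drive housing tube

ROBOT

A 6-joint arm with a two-finger parallel gripper is mounted at the origin on the work surface. World frame = base frame: x ahead of the robot, y to its left, z up, the work surface at z = 0. Lengths are in m, angles in rad, forces in N, time in s.
With the tool pointing down it reaches from about 0.3 to 0.875 m from the base axis. Payload 6.4 kg.
Tool frame: the origin (TCP) lies between the finger pads; the fingertips stand ctrl.tip_reach ahead of it and the grasp point (between the pads) lies 11 mm behind it (ctrl.tip_reach is the distance from the TCP to the fingertips, in m); z points along the fingers, x is the direction in which the jaws open and shut, and the axes are right-handed (so a half turn about z gives the same grasp; the last joint's range is limited). The gripper opens to 85 mm and grips with 20 to 120 N. Pads are 22 mm wide; open, the fingers measure 114 mm over their backs; the gripper's body (76 mm by 85 mm) begins 54 mm behind the grasp point. The pads swing forward as they close: fully open they stand 13 mm farther back than shut.
Start: joints at [-1.309, 0.181, 1.607, -0, 1.354, -0.206], TCP at [0.259, -0.513, 0.239] pointing down, gripper open.
Joint ranges: [-2.99, 2.99], [-0.89, 2.07], [0.3, 2.58], [-1.14, 4.28], [0, 2.63], [-3.12, 3.12]. Speed limits (rad/s): [2.57, 2.57, 3.01, 3.14, 3.14, 3.14].

INTERFACE

Orientations are given as a unit quaternion [w, x, y, z].
In Python, from bench import telemetry, viewer, ticket, nets, ctrl gives the robot as it stands.
- The arm moves only by the tool step_arm, never from a script. Its argument "plan" is a list of rows, each a list of 2 entries, a list of its own where there are three numbers: the shift along the tool's x, y, z in m, then the turn, a rotation vector about the tool's x, y, z in degrees. A call has 1 to 5 rows; each row is the pose to reach, as a shift and turn from the pose commanded when the call began, along the tool's axes at that moment; what a row does not reach only later rows make up. A row lasts 1/10 s, in which the tool goes at most 50 mm and 8.59 degrees, less where a joint would pass 70% of its speed; a pose out of reach is approached as far as the arm can. A call with a gripper value outside its range is refused whole. "fingers" is the opening in per cent of the stroke, from 0 (shut) to 100 (fully open), set as the call begins (left out, the last holds). The fingers move at their own pace and stop on an object; the grip force is fixed at half the most. Time passes only in rows, so rows that repeat a pose let the fingers close. It gives the time, the measured TCP pose, the force and the opening at its end, in the units of the state.
- telemetry.get_obs(): the state, without advancing time (a new reading comes with each control period).
- viewer.camera(name): name is "scene" or "top" or "wrist"; returns the picture (400x640x3 uint8, red, green, blue); there is no depth.
- viewer.get_calibration(name): a dict with "K" (3x3 intrinsics, pixels), "dist" ([k1, k2, p1, p2, k3] as OpenCV has them; the pictures are not rectified), "origin" and "orientation" of the camera in the world. Camera axes: x right, y up, looking along -z (the intrinsics and any distortion apply to the point x, -y, -z); pixel columns grow to the right and rows downward; lengths in m; the calibration is good to about 2 mm. A picture is of the moment at which its call begins: read the wrist's pose just before it. get_calibration takes no time and is no camera call; for the wrist camera it gives the pose at the moment of the call.
- ticket.hand_in(): hands the job in, once; it reports no verdict.
Trained networks look in the newest picture that a camera, given by its name, has taken for a name from the list of things; names that differ only in an ending like _2 or _b are one class to them, and where a whole thing is asked for, a point or a joint stands for the part that bears it (a point fixed in the world has none). Each returns a list of dicts, best first, with "score" (0 to 1); they miss things now and then, are a little off and sometimes report something else, mostly with a low value. They report only what shows in the picture. A call takes as long as a camera call. They do not tell look-alikes from the thing itself.
- nets.boxes_of(thing, camera): "extent" ([left, top, right, bottom] in pixels, round what is visible of it).
The state is a dict: "time_s": time; "q": joint angles; "dq": joint speeds; "joint_efforts": joint torques, N m; "eef_pos": TCP position; "eef_rot": TCP orientation; "wrist_force": force on the tool from outside, world axes, zero at the start; "torque": the same for the moment, N m; "opening": opening from 0.0 (shut) to 1.0 (fully open).
Only numpy, scipy, OpenCV 4.12 (cv2) and the standard library are available. Lean on these libraries where they do the work, as an engineer would, in place of code of your own. Each camera call takes 0.05 s, during which the arm holds its last target.

TASK

Swing the retaining arm clear of the upright housing tube. Drop the thick spacer ring into the tube, then the two thin rings of the same diameter on top of it, letting each go at the tube's mouth, not from high above, so that all three lie flat in one column. Finally swing the retaining arm back over the mouth, fully home against its stop, and leave the wide ring and the other things on the bench where they are.

Things in the scene. Friction and masses are not known exactly. Their poses are not given: they have to be found in the camera images.
- housing: Upright aluminium housing tube, fixed to the bench on a dark steel foot (disc 100 mm across, 10 mm thick, with a strip under the pivot post). Origin at bench level on the tube's axis, z up; +y points to the retaining arm's post, 80 mm away, 22 mm thick, 74 mm high. Tube: bore 65 mm, outside 77 mm, rim 70 mm above the bench.
- tube_mouth (a point): Centre of the tube's mouth at rim height, 70 mm above the bench. In the top 6 mm the bore flares from 65 to 74 mm (outside 86 mm at the rim).
- tube_floor (a point): Centre of the tube's inner floor, 15 mm above the bench, 55 mm below the rim; z up along the tube. The bore is smooth and lightly oiled, so a ring let go level at the mouth slides down by itself.
- retainer (a joint): Angle of the retaining arm about its vertical pivot, rad: 0 = home at its stop, straight across the mouth, knob over the tube's axis; grows to 1.8 (other stop) counter-clockwise seen from above, the knob moving towards the housing's +x. Light friction (0.6 N at the knob): it stays where left. Above 0.7 the mouth is free; from 1.5 there is ample room for a gripper.
- retainer_pivot (a point): Pivot axis of the retaining arm, at the arm's underside, 74 mm above the bench. The arm is a dark steel flat bar 18 mm wide, 8 mm thick, reaching 90 mm from the pivot.
- retainer_knob (a point): A point in the arm's upright black knob, on the knob's axis, 102 mm above the bench, 80 mm from the pivot. The knob is a cylinder 16 mm across standing on the bar from 82 to 122 mm above the bench.
- thick_ring: Thick steel spacer ring lying flat: outside 60 mm, hole 36 mm, 20 mm thick, about 0.25 kg. Origin at the centre of its underside, z up along its axis.
- thin_ring_a: Thin steel spacer ring lying flat: outside 60 mm, hole 36 mm, 14 mm thick, about 0.17 kg. Origin at the centre of its underside, z up along its axis. The two thin rings are alike and may go in either order.
- thin_ring_b: The other thin steel spacer ring, same as thin_ring_a.
- thick_ring_mid (a point): Centre of the thick ring, at half thickness (10 mm above its underside).
- thin_ring_a_mid (a point): Centre of thin_ring_a, at half thickness (7 mm above its underside).
- thin_ring_b_mid (a point): Centre of thin_ring_b, at half thickness (7 mm above its underside).
- wide_ring: Bystander: steel ring too wide for the tube, outside 82 mm, hole 54 mm, 14 mm thick, lying flat among the spacer rings. Origin at the centre of its underside.
- solder_spool: Bystander: spool of solder with red flanges, 64 mm across, 56 mm tall, standing at the far side. Origin at the centre of its underside.
- pliers: Bystander: pliers with orange handles, about 150 mm long and 16 mm high, lying at the right. Origin at bench level near their middle.
- snips: Bystander: snips with yellow handles, about 150 mm long and 16 mm high, lying at the far side. Origin at bench level near their middle.
- screwdriver: Bystander: red-handled screwdriver, 200 mm long, 26 mm high, lying crosswise beyond the tube. Origin under its middle.
- tape_roll: Bystander: black roll of tape lying flat at the left, 100 mm across, 19 mm high. Origin at the centre of its underside.
There are look-alikes about, which are no part of the job. What is shaped like the thin_ring_a but orange is not meant.

How it is judged:
On the way, in this order (a step that is already met when the one before it is completed fails the run):
1. the retaining arm is swung clear of the mouth (past 0.7 rad) (value of joint retainer above 0.7 rad), for 0.1 s.
2. the thick ring lies flat on the tube's floor (horizontal distance between thick_ring_mid and tube_floor below 0.004 m and z of thick_ring_mid in the frame of tube_floor between 0.007 and 0.013 m and angle between the z axis of thick_ring and the z axis of housing, either way round below 0.08 rad and linear speed of thick_ring below 0.02 m/s), for 0.2 s.
3. both thin rings lie flat on top of it in the tube (all of step 2 and horizontal distance between each of thin_ring_a_mid, thin_ring_b_mid and tube_floor below 0.004 m and z of thin_ring_a_mid in the frame of tube_floor between 0.024 and 0.044 m and angle between the z axis of each of thin_ring_a, thin_ring_b and the z axis of housing, either way round below 0.08 rad and z of thin_ring_b_mid in the frame of tube_floor between 0.024 and 0.044 m and linear speed of each of thin_ring_a, thin_ring_b below 0.02 m/s), for 0.2 s.
At the end, for the whole second after the job is handed in: The thick ring lies on the tube's floor with both thin rings on top of it (each centred within 4 mm, flat within 0.08 rad, centres 10, 27 and 41 mm above the floor within about 3 mm), at rest, and the retaining arm is back home across the mouth (below 0.1 rad) (all of step 3 and value of joint retainer below 0.1 rad); the robot touches nothing.
It fails at once if a bystander is moved by more than 25 mm (distance of any of wide_ring, solder_spool, pliers, snips, screwdriver, tape_roll from where it was at the start of the episode above 0.025 m).
It fails at once if a spacer ring is thrown or dropped from high above (free of the fingers and faster than 1.35 m/s) ((linear speed of thick_ring above 1.35 m/s and contact force between thick_ring and the fingers below 0.05 N) or (linear speed of thin_ring_a above 1.35 m/s and contact force between thin_ring_a and the fingers below 0.05 N) or (linear speed of thin_ring_b above 1.35 m/s and contact force between thin_ring_b and the fingers below 0.05 N)).
It also fails if it takes over 72 s, if anything falls off the work surface, if the arm or the gripper's body presses on something with over 40 N, if the wrist force passes 120 N, or if a joint passes its speed limit or range.

## Working session

There is one attempt and no reset: what is moved stays moved. The work goes in short steps, Python scripts to look and compute and a tool call to move; the robot and the scene stay as the last step left them, time stands still between calls to the robot, and variables do not carry over. Pictures are saved under pics/ and viewed, and the job is handed in when it is done.

Besides the shell and the picture viewer there is one more tool, called in YAML: its name, and indented under it one key for each argument. step_arm: Moves the arm, as the interface text tells. Its arguments: {"type":"object","properties":{"plan":{"type":"array"},"fingers":{"type":"number"}},"required":["plan"]}

```bash
ls; mkdir -p pics
python3 - <<'E'
from bench import telemetry, viewer, ticket, nets, ctrl
import cv2
o=telemetry.get_obs(); print(o); print(ctrl.tip_reach)
for n in ["scene","top","wrist"]:
    im=viewer.camera(n); cv2.imwrite(f"pics/{n}0.png",im[:,:,::-1]); print(n,viewer.get_calibration(n))
E
```

```text
pics
{'time_s': 0.0, 'q': array([-1.30930233e+00,  1.81516140e-01,  1.60801638e+00,  1.64655128e-06,
        1.35379404e+00, -2.06294253e-01]), 'dq': array([-0.00097954, -0.00117614, -0.00078678, -0.00029067, -0.00016369,
       -0.00028834]), 'joint_efforts': array([-1.06701005e-03, -4.44867146e+01, -3.51340055e+01, -4.11013034e-04,
        9.06029425e-03, -1.38759754e-05]), 'eef_pos': array([ 0.25915172, -0.51268466,  0.23839409]), 'eef_rot': array([-5.96461870e-04,  8.51737003e-01, -5.23968821e-01, -6.29160279e-04]), 'wrist_force': array([-0.97236897,  0.20821875, -0.14455909]), 'torque': array([0.00614823, 0.05931637, 0.03042235]), 'opening': 0.9977105154706629}
0.008
scene {'K': array([[391.893703  ,   0.        , 315.01724391],
       [  0.        , 391.893703  , 195.03871456],
       [  0.        ,   0.        ,   1.        ]]), 'dist': array([-0.00617133,  0.        ,  0.        ,  0.        ,  0.        ]), 'origin': array([ 1.21173868, -0.42901902,  0.89087553]), 'orientation': array([0.83117581, 0.33104915, 0.16524212, 0.41502804])}
top {'K': array([[446.41958331,   0.        , 326.92561621],
       [  0.        , 446.41958331, 199.81562739],
       [  0.        ,   0.        ,   1.        ]]), 'dist': array([-0.0528206,  0.       ,  0.       ,  0.       ,  0.       ]), 'origin': array([0.48093331, 0.04025467, 1.34580574]), 'orientation': array([-0.69925871, -0.02641889,  0.03977285,  0.71327233])}
wrist {'K': array([[345.86591397,   0.        , 320.29138279],
       [  0.        , 345.86591397, 196.99399479],
       [  0.        ,   0.        ,   1.        ]]), 'dist': array([0.0002391, 0.       , 0.       , 0.       , 0.       ]), 'origin': array([ 0.32590867, -0.48001677,  0.37266036]), 'orientation': array([ 0.84243309, -0.12443002,  0.07695487, -0.51855723])}
```

View pics/top0.png

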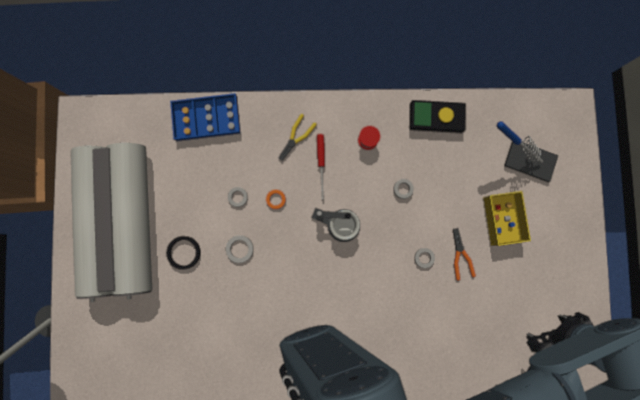

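View pics/scene0.png

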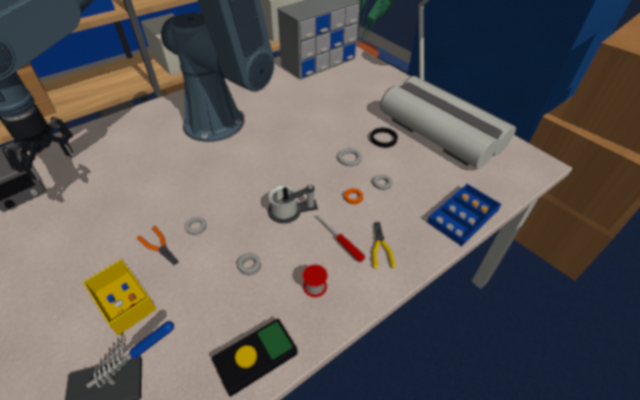

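View pics/wrist0.png

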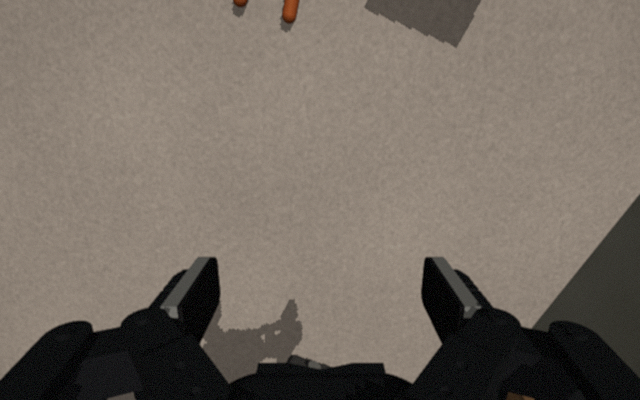

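Top view: grey small rings are at (238,198), (403,189) and (425,259). The wide ring is at (239,249) and the orange look-alike at (276,199). The housing is at (343,224), with the post at (319,214). I'll crop these close up to tell them apart and find the thick one.

```bash
cat > h.py <<'E'
import numpy as np, cv2
from scipy.spatial.transform import Rotation as R
from bench import telemetry, viewer, ticket, nets, ctrl
def rot(q): return R.from_quat([q[1],q[2],q[3],q[0]])
def cal(n):
    c=viewer.get_calibration(n); return c
def ray(c,uv):
    p=cv2.undistortPoints(np.array([[uv]],float),c['K'],c['dist'])[0,0]
    return rot(c['orientation']).apply([p[0],-p[1],-1])
def plane(c,uv,z):
    d=ray(c,uv);o=c['origin'];return o+d*(z-o[2])/d[2]
def proj(c,P):
    P=np.atleast_2d(P).astype(float)
    q=rot(c['orientation']).inv().apply(P-c['origin']); q=q*[1,-1,-1]
    return cv2.projectPoints(q,np.zeros(3),np.zeros(3),c['K'],c['dist'])[0][:,0]
E
python3 - <<'E'
from h import *
t=cv2.imread('pics/top0.png');s=cv2.imread('pics/scene0.png')
def cr(im,u,v,r=22): return cv2.resize(im[v-r:v+r,u-r:u+r],(264,264),interpolation=cv2.INTER_CUBIC)
a=np.hstack([cr(t,238,198),cr(t,403,189),cr(t,425,259)])
b=np.hstack([cr(s,382,182),cr(s,248,263),cr(s,196,226)])
cv2.imwrite('pics/crops.png',np.vstack([a,b]))
c=cal('top')
for uv in [(238,198),(403,189),(425,259),(239,249),(276,199)]: print(uv,plane(c,uv,0.015))
print(plane(c,(344,225),0.07),plane(c,(319,214),0.074))
for th in ['thick_ring','thin_ring_a','wide_ring','housing','retainer_knob']:
    for cm in ['top','scene']: print(th,cm,[( [round(float(e)) for e in b['extent']],round(float(b['score']),2)) for b in nets.boxes_of(th,cm)])
E
```

```text
(238, 198) [0.61618834 0.27969363 0.015     ]
(403, 189) [ 0.63407504 -0.21628566  0.015     ]
(425, 259) [ 0.42303152 -0.27477365  0.015     ]
(239, 249) [0.46435487 0.27721071 0.015     ]
(276, 199) [0.61102432 0.16606925 0.015     ]
[ 0.52730695 -0.0324197   0.07      ] [0.55994558 0.03841938 0.074     ]
thick_ring top [([390, 179, 413, 199], 0.72), ([164, 236, 200, 269], 0.55)]
thick_ring scene [([239, 252, 259, 279], 0.89), ([270, 185, 317, 225], 0.21)]
thin_ring_a top [([229, 188, 250, 201], 0.74), ([414, 248, 435, 266], 0.71), ([266, 188, 284, 210], 0.47)]
thin_ring_a scene [([375, 175, 394, 191], 0.74), ([187, 214, 207, 235], 0.58), ([343, 189, 363, 205], 0.5)]
wide_ring top [([224, 236, 254, 265], 0.72), ([452, 228, 474, 281], 0.49), ([277, 113, 319, 158], 0.43), ([392, 179, 415, 199], 0.42)]
wide_ring scene [([342, 149, 365, 168], 0.72)]
housing top [([310, 208, 359, 241], 0.93)]
housing scene [([268, 184, 316, 224], 0.76), ([371, 126, 396, 148], 0.51), ([301, 263, 329, 298], 0.31)]
retainer_knob top [([314, 209, 350, 220], 0.72), ([394, 179, 417, 198], 0.23)]
retainer_knob scene [([283, 186, 313, 203], 0.56)]
```

View pics/crops.png

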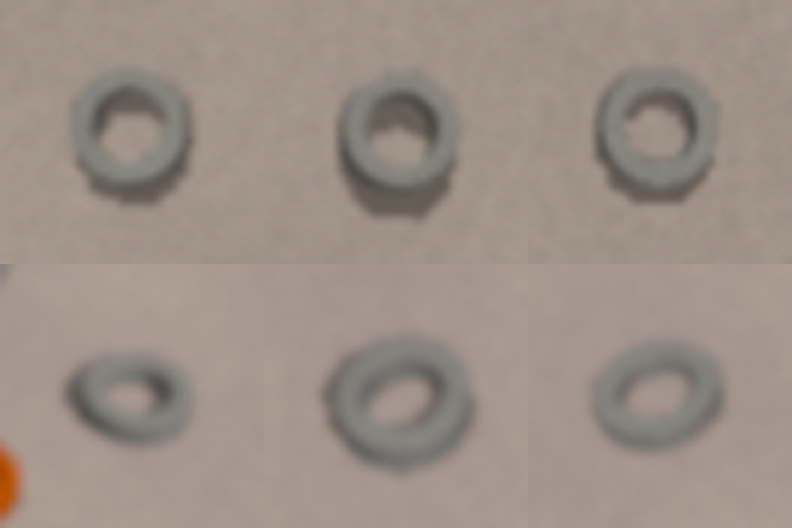

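Run:
```python
from h import *
t=cv2.imread('pics/top0.png');s=cv2.imread('pics/scene0.png')
def cr(im,u,v,r=32): return cv2.resize(im[v-r:v+r,u-r:u+r],(400,400),interpolation=cv2.INTER_CUBIC)
cv2.imwrite('pics/h.png',np.hstack([cr(t,338,220),cr(s,292,205)]))
```

```text
(no output)
```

View pics/h.png

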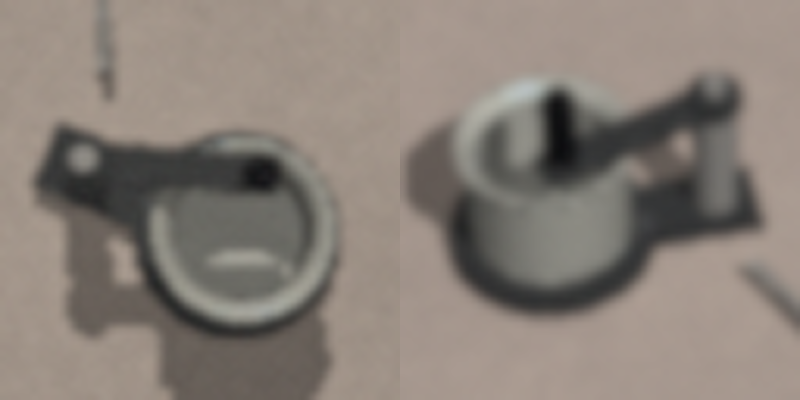

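Run:
```python
from h import *
c=cal('top')
T=plane(c,(344.9,224.5),.07);P=plane(c,(319.1,213.1),.084);K=plane(c,(347.9,215.5),.122)
print(T,P,K); 
yv=(P-T)[:2]; print(np.linalg.norm(yv),np.degrees(np.arctan2(yv[1],yv[0])))
kv=(K-P)[:2]; print(np.linalg.norm(kv),np.degrees(np.arctan2(kv[1],kv[0])))
o=telemetry.get_obs(); r=rot(o['eef_rot']); w=cal('wrist')
print('tool axes',r.as_matrix().round(3))
print('cam in tool',r.inv().apply(w['origin']-o['eef_pos']).round(4),'view dir in tool',r.inv().apply(rot(w['orientation']).apply([0,0,-1])).round(3))
```

```text
[ 0.52868305 -0.03502908  0.07      ] [0.56186995 0.03810214 0.084     ] [ 0.55127901 -0.04081052  0.122     ]
0.08030906118074793 65.59147900510801
0.07962019400361556 -97.64404037585477
tool axes [[ 0.451 -0.893  0.   ]
 [-0.893 -0.451 -0.   ]
 [ 0.     0.    -1.   ]]
cam in tool [ 0.0006 -0.0744 -0.134 ] view dir in tool [0.    0.29  0.957]
```

```bash
cat >> h.py <<'E'
def row(x,y,z,yaw,o=None):
    o=o or telemetry.get_obs(); r=rot(o['eef_rot'])
    d=r.inv().apply(np.array([x,y,z])-o['eef_pos'])
    a=np.radians(yaw); M=np.array([[np.cos(a),np.sin(a),0],[np.sin(a),-np.cos(a),0],[0,0,-1]])
    t=(r.inv()*R.from_matrix(M)).as_rotvec(degrees=True)
    return d.round(4).tolist(),t.round(1).tolist()
def st():
    o=telemetry.get_obs(); m=rot(o['eef_rot']).as_matrix()
    print('t',round(o['time_s'],2),'p',o['eef_pos'].round(4),'yaw',round(np.degrees(np.arctan2(m[1,0],m[0,0])),1),'F',o['wrist_force'].round(1),'op',round(o['opening'],3),'q',o['q'].round(2))
E
python3 -c "
from h import *
print(row(.55,-.04,.25,-8))"
```

```text
([-0.2913, -0.4729, -0.0107], [0.0, -0.0, -55.2])
```

step_arm:
  plan:
    - [[-0.291,-0.473,-0.011],[0,0,-55.2]]
    - [[-0.291,-0.473,-0.011],[0,0,-55.2]]
    - [[-0.291,-0.473,-0.011],[0,0,-55.2]]
    - [[-0.291,-0.473,-0.011],[0,0,-55.2]]
    - [[-0.291,-0.473,-0.011],[0,0,-55.2]]
  fingers: 50

```text
time_s: 1.15
eef_pos: [0.3909, -0.2986, 0.2445]
eef_rot: [0.0, 0.985, -0.173, 0.0]
wrist_force: [0.8, 0.5, 0.1]
opening: 0.5
```

```bash
python3 -c "
from h import *
st();print(row(.55,-.04,.25,-8))"
```

```text
t 1.15 p [ 0.3909 -0.2986  0.2445] yaw -19.9 F [0.8 0.5 0.1] op 0.5 q [-0.89 -0.01  1.81  0.    1.35 -0.55]
([0.0615, -0.2973, -0.0055], [0.0, -0.0, -11.9])
```

step_arm:
  plan:
    - [[0.061,-0.297,-0.005],[0,0,-12]]
    - [[0.061,-0.297,-0.005],[0,0,-12]]
    - [[0.061,-0.297,-0.005],[0,0,-12]]
    - [[0.061,-0.297,-0.005],[0,0,-12]]
    - [[0.061,-0.297,-0.005],[0,0,-12]]

```text
time_s: 1.65
eef_pos: [0.523, -0.086, 0.2488]
eef_rot: [0.0, 0.997, -0.072, 0.0]
wrist_force: [0.9, 0.6, 0.4]
opening: 0.501
```

```bash
python3 -c "
from h import *
st();print(row(.55,-.04,.25,-8))"
```

```text
t 1.65 p [ 0.523  -0.086   0.2488] yaw -8.2 F [0.9 0.6 0.4] op 0.501 q [-0.39  0.07  1.71 -0.    1.36 -0.24]
([0.0202, -0.0494, -0.0012], [0.0, -0.1, -0.2])
```

step_arm:
  plan:
    - [[0.02,-0.05,-0.001],[0,0,0]]
    - [[0.02,-0.05,-0.001],[0,0,0]]
    - [[0.02,-0.05,-0.001],[0,0,0]]

```text
time_s: 1.95
eef_pos: [0.5493, -0.04, 0.2492]
eef_rot: [0.0, 0.998, -0.07, -0.0]
wrist_force: [0.1, -0.6, -0.6]
opening: 0.499
```

```bash
python3 -c "
from h import *
st();im=viewer.camera('wrist');st();cv2.imwrite('pics/w1.png',im[:,:,::-1])"
```

```text
t 1.95 p [ 0.5493 -0.04    0.2492] yaw -8.0 F [ 0.1 -0.6 -0.6] op 0.499 q [-0.29  0.12  1.66 -0.    1.37 -0.15]
t 2.0 p [ 0.5489 -0.0412  0.2492] yaw -8.1 F [-0.4 -0.   0.8] op 0.499 q [-0.29  0.12  1.66 -0.    1.37 -0.15]
```

View pics/w1.png

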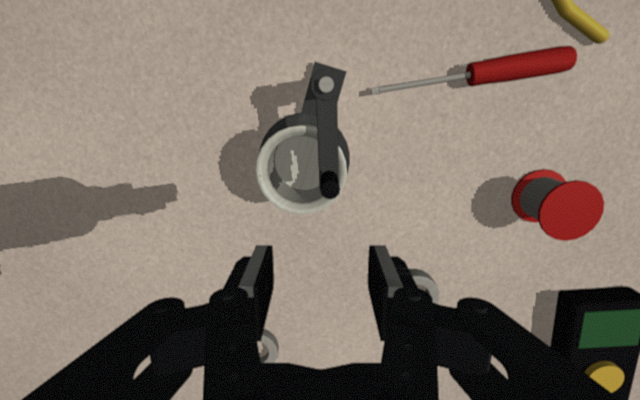

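Run:
```python
from h import *
im=cv2.imread('pics/w1.png')
cv2.imwrite('pics/w1c.png',cv2.resize(im[50:230,240:370],None,fx=4,fy=4,interpolation=cv2.INTER_CUBIC)[:600])
```

```text
(no output)
```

View pics/w1c.png

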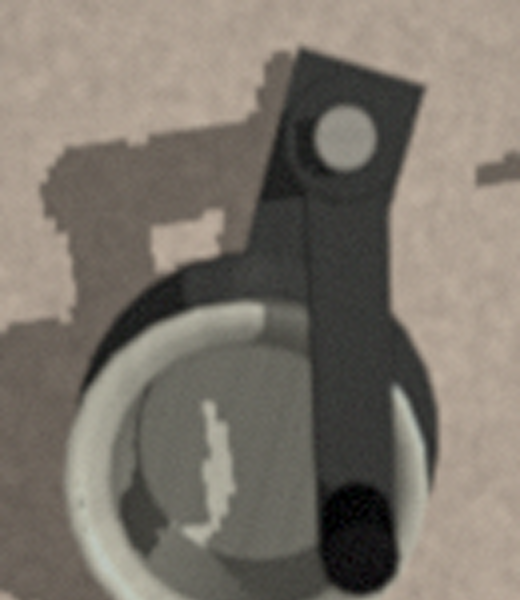

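Run:
```python
from h import *
c=cal('wrist')
T=plane(c,(301.8,168.3),.07);P=plane(c,(326.2,84.5),.086);K=plane(c,(330,187.5),.122)
print(T,P,K); 
for a,b in ((T,P),(P,K)):
  v=(b-a)[:2]; print(np.linalg.norm(v),np.degrees(np.arctan2(v[1],v[0])))
c2=cal('top')
print(proj(c2,[.5287,-.035,.07]))
```

```text
[ 0.53366021 -0.0327453   0.07      ] [0.5657618  0.03665896 0.086     ] [ 0.55747891 -0.04031979  0.122     ]
0.0764687116205725 65.17801956705077
0.07742308385362848 -96.14137942420864
[[344.88969943 224.49427373]]
```

```bash
python3 -c "
from h import *
print(row(.554,-.041,.104,-8))"
```

```text
([0.0051, -0.001, 0.1452], [0.0, 0.0, -0.1])
```

step_arm:
  plan:
    - [[0.005,-0.001,0.05],[0,0,0]]
    - [[0.005,-0.001,0.1],[0,0,0]]
    - [[0.005,-0.001,0.13],[0,0,0]]
    - [[0.005,-0.001,0.145],[0,0,0]]
    - [[0.005,-0.001,0.145],[0,0,0]]

```text
time_s: 2.5
eef_pos: [0.5524, -0.0421, 0.1025]
eef_rot: [-0.0, 0.997, -0.073, -0.002]
wrist_force: [-0.5, -0.5, 0.4]
opening: 0.501
```

```bash
python3 -c "
from h import *
st();im=viewer.camera('wrist');cv2.imwrite('pics/w2.png',im[:,:,::-1])
# arc
P=np.array([.5638,.0374])
for a in (.29,.42,.6,.75,.9,1.05,1.2,1.35,1.5,1.62,1.7):
  d=np.radians(-114.6)+a; k=P+.08*np.array([np.cos(d),np.sin(d)]); print(a,k.round(4),np.degrees(d+np.pi/2).round(1))
"
```

```text
t 2.5 p [ 0.5524 -0.0421  0.1025] yaw -8.3 F [-0.5 -0.5  0.4] op 0.501 q [-0.29  0.3   1.76 -0.    1.08 -0.14]
0.29 [ 0.5527 -0.0418] -8.0
0.42 [ 0.5631 -0.0426] -0.5
0.6 [ 0.5774 -0.0414] 9.8
0.75 [ 0.589  -0.0385] 18.4
0.9 [ 0.6001 -0.0339] 27.0
1.05 [ 0.6103 -0.0277] 35.6
1.2 [ 0.6195 -0.02  ] 44.2
1.35 [ 0.6275 -0.011 ] 52.7
1.5 [ 0.634 -0.001] 61.3
1.62 [0.6381 0.0077] 68.2
1.7 [0.6402 0.0137] 72.8
```

View pics/w2.png

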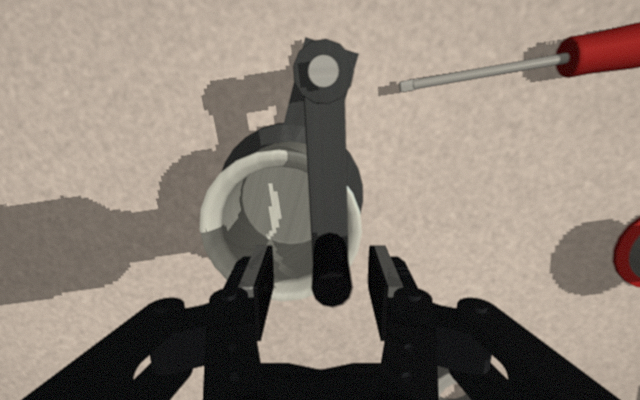

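```bash
cat >> h.py <<'E'
PV=np.array([.5645,.0372])
def arc(angs,lead=0.,z=.1025):
    o=telemetry.get_obs()
    for a in angs:
        d=np.radians(-114.6)+a; t=d+np.pi/2
        k=PV+.08*np.array([np.cos(d),np.sin(d)])+lead*np.array([np.cos(t),np.sin(t)])
        print(a,row(k[0],k[1],z,np.degrees(t),o))
E
python3 -c "
from h import *
arc([.41,.54,.67,.8,.93],.004)"
```

```text
0.41 ([0.013, -0.0012, 0.0021], [0.0, 0.0, -7.2])
0.54 ([0.0231, -0.0037, 0.002], [-0.0, 0.0, -14.7])
0.67 ([0.0328, -0.0075, 0.002], [-0.0, 0.0, -22.1])
0.8 ([0.0419, -0.0125, 0.002], [-0.0, 0.0, -29.6])
0.93 ([0.0503, -0.0186, 0.002], [-0.0, 0.0, -37.0])
```

step_arm:
  plan:
    - [[0.013,-0.001,0],[0,0,-7.2]]
    - [[0.023,-0.004,0],[0,0,-14.7]]
    - [[0.033,-0.0075,0],[0,0,-22]]
    - [[0.042,-0.0125,0],[0,0,-29.5]]
    - [[0.05,-0.0185,0],[0,0,-37]]
  fingers: 30

```text
time_s: 3.05
eef_pos: [0.6083, -0.031, 0.1075]
eef_rot: [0.001, 0.968, 0.251, 0.002]
wrist_force: [-0.4, -0.4, 0.0]
opening: 0.299
```

```bash
python3 -c "
from h import *
st();arc([1.07,1.21,1.35,1.49,1.62],.004,.104)"
```

```text
t 3.05 p [ 0.6083 -0.031   0.1075] yaw 29.0 F [-0.4 -0.4  0. ] op 0.299 q [-0.25  0.4   1.62 -0.    1.12 -0.75]
1.07 ([0.0094, -0.0021, 0.0035], [0.2, -0.2, -7.7])
1.21 ([0.0203, -0.0049, 0.0035], [0.2, -0.1, -15.7])
1.35 ([0.0306, -0.0092, 0.0035], [0.2, -0.1, -23.7])
1.49 ([0.0402, -0.0149, 0.0035], [0.2, -0.1, -31.7])
1.62 ([0.0484, -0.0214, 0.0035], [0.2, -0.1, -39.2])
```

step_arm:
  plan:
    - [[0.009,-0.002,0.002],[0,0,-7.7]]
    - [[0.02,-0.005,0.002],[0,0,-15.7]]
    - [[0.0305,-0.009,0.002],[0,0,-23.7]]
    - [[0.04,-0.015,0.002],[0,0,-31.7]]
    - [[0.0485,-0.0215,0.002],[0,0,-39]]

```text
time_s: 3.55
eef_pos: [0.6407, 0.0115, 0.1057]
eef_rot: [0.002, 0.829, 0.56, 0.002]
wrist_force: [0.2, -0.7, -0.1]
opening: 0.306
```

```bash
python3 -c "
from h import *
st();im=viewer.camera('wrist');cv2.imwrite('pics/w3.png',im[:,:,::-1]);arc([1.67],.006,.104)
o=viewer.camera('top');cv2.imwrite('pics/t3.png',o[:,:,::-1])"
```

```text
t 3.55 p [0.6407 0.0115 0.1057] yaw 68.1 F [ 0.2 -0.7 -0.1] op 0.306 q [-0.17  0.46  1.53 -0.    1.14 -1.35]
1.67 ([0.004, -0.0005, 0.0018], [0.3, -0.1, -2.6])
```

View pics/w3.png

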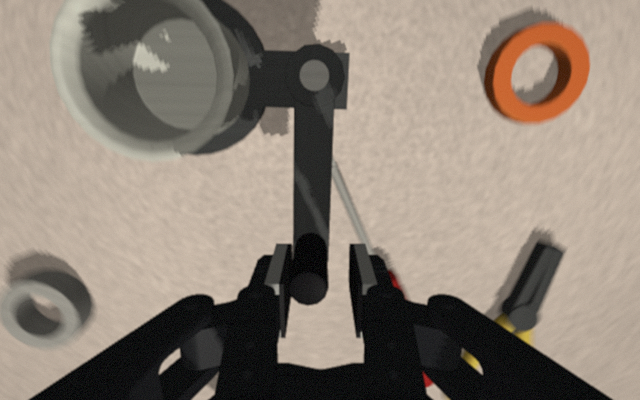

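step_arm:
  plan:
    - [[0.0,0,0],[0,0,0]]
    - [[0,0,-0.04],[0,0,0]]
    - [[0,0,-0.09],[0,0,0]]
    - [[0,0,-0.1],[0,0,0]]
  fingers: 42

```text
time_s: 4.05
eef_pos: [0.642, 0.011, 0.2105]
eef_rot: [0.004, 0.831, 0.556, 0.004]
wrist_force: [0.5, 0.4, 0.6]
opening: 0.419
```

```bash
python3 -c "
from h import *
st();print(row(.634,-.20,.205,-25))"
```

```text
t 4.05 p [0.642  0.011  0.2105] yaw 67.6 F [0.5 0.4 0.6] op 0.419 q [-0.17  0.34  1.47 -0.    1.32 -1.35]
([-0.1981, 0.0731, 0.0058], [0.4, -0.6, 92.6])
```

View pics/t3.png

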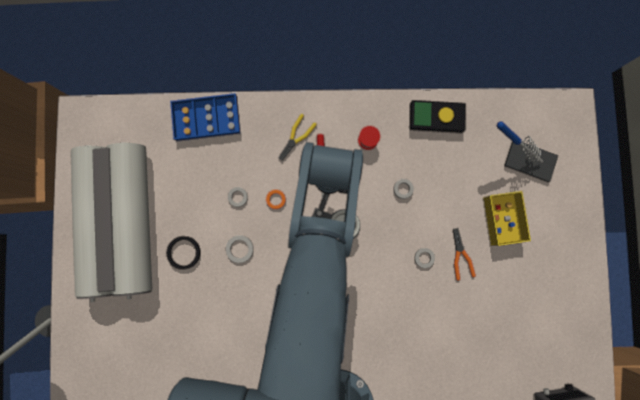

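step_arm:
  plan:
    - [[-0.198,0.073,0.006],[0,0,92.6]]
    - [[-0.198,0.073,0.006],[0,0,92.6]]
    - [[-0.198,0.073,0.006],[0,0,92.6]]
    - [[-0.198,0.073,0.006],[0,0,92.6]]
    - [[-0.198,0.073,0.006],[0,0,92.6]]
  fingers: 100

```text
time_s: 4.55
eef_pos: [0.6302, -0.2051, 0.1971]
eef_rot: [0.001, 0.978, 0.208, 0.0]
wrist_force: [0.3, 1.0, -0.7]
opening: 1.002
```

```bash
python3 -c "
from h import *
st();print(row(.634,-.20,.205,-25))"
```

```text
t 4.55 p [ 0.6302 -0.2051  0.1971] yaw 24.0 F [ 0.3  1.  -0.7] op 1.002 q [-0.49  0.41  1.41 -0.    1.32 -0.91]
([0.0056, -0.0031, -0.0079], [0.2, -0.1, 49.0])
```

step_arm:
  plan:
    - [[0.004,0,-0.005],[0,0,49]]
    - [[0.004,0,-0.005],[0,0,49]]
    - [[0.004,0,-0.005],[0,0,49]]
    - [[0.004,0,-0.005],[0,0,49]]
    - [[0.004,0,-0.005],[0,0,49]]

```text
time_s: 5.05
eef_pos: [0.6345, -0.1978, 0.2021]
eef_rot: [0.0, 0.987, -0.163, 0.0]
wrist_force: [0.3, -0.2, -0.2]
opening: 1.0
```

step_arm:
  plan:
    - [[0,0,0],[0,0,6]]
    - [[0,0,0],[0,0,6]]
    - [[0,0,0],[0,0,6]]

```text
time_s: 5.35
eef_pos: [0.6346, -0.1975, 0.2019]
eef_rot: [0.0, 0.978, -0.209, 0.0]
wrist_force: [-0.0, -0.3, 0.0]
opening: 1.0
```

```bash
python3 -c "
from h import *
st();im=viewer.camera('wrist');cv2.imwrite('pics/w4.png',im[:,:,::-1]);st()"
```

```text
t 5.35 p [ 0.6346 -0.1975  0.2019] yaw -24.1 F [-0.  -0.3  0. ] op 1.0 q [-0.48  0.41  1.4  -0.    1.33 -0.06]
t 5.4 p [ 0.6347 -0.1974  0.2018] yaw -24.1 F [-0.4 -0.2 -0.9] op 1.0 q [-0.48  0.41  1.4  -0.    1.33 -0.06]
```

View pics/w4.png

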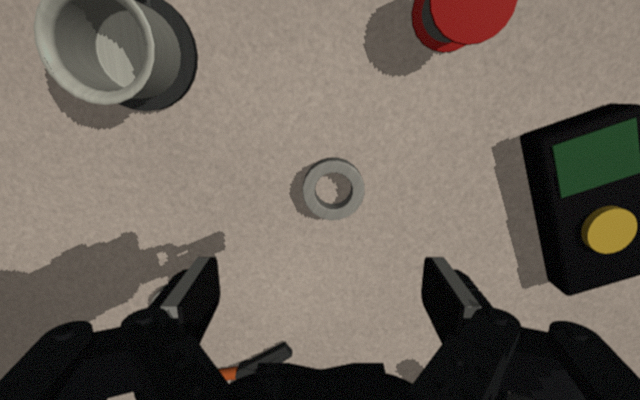

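```bash
python3 -c "
from h import *
im=cv2.imread('pics/w4.png')[145:235,280:390]
cv2.imwrite('pics/w4c.png',cv2.resize(im,None,fx=6,fy=6,interpolation=cv2.INTER_CUBIC))
c=cal('wrist');p=plane(c,(334,188),.02);print(p);print(row(p[0],p[1],.1,-24))
c2=cal('top');print(plane(c2,(403.4-.4,188.8-.4),.02))
"
```

```text
[ 0.64216404 -0.21498516  0.02      ]
([0.014, 0.013, 0.1018], [0.0, -0.0, -0.1])
[ 0.63531374 -0.21538928  0.02      ]
```

View pics/w4c.png

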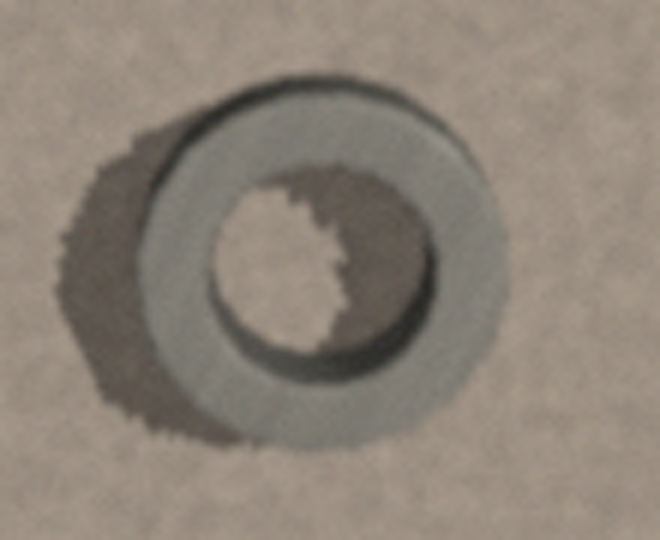

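```bash
python3 -c "
from h import *
c=cal('wrist');p=plane(c,(333.6,189.6),.02);print(p);print(row(p[0],p[1],.03,-24))
"
```

```text
[ 0.64119125 -0.21627263  0.02      ]
([0.0136, 0.0146, 0.1718], [0.0, -0.0, -0.1])
```

step_arm:
  plan:
    - [[0.0135,0.0145,0.03],[0,0,0]]
    - [[0.0135,0.0145,0.07],[0,0,0]]
    - [[0.0135,0.0145,0.11],[0,0,0]]
    - [[0.0135,0.0145,0.145],[0,0,0]]
    - [[0.0135,0.0145,0.145],[0,0,0]]

```text
time_s: 5.9
eef_pos: [0.6369, -0.2137, 0.0501]
eef_rot: [-0.002, 0.978, -0.209, -0.005]
wrist_force: [-0.8, 0.7, 0.3]
opening: 1.001
```

```bash
python3 -c "
from h import *
im=viewer.camera('wrist');cv2.imwrite('pics/w5.png',im[:,:,::-1]);st();print(row(.6412,-.2163,.009,-24))"
```

```text
t 5.95 p [ 0.639  -0.2147  0.0536] yaw -24.1 F [ 0.5 -0.3  0.7] op 0.999 q [-0.5   0.6   1.45  0.    1.1  -0.08]
([0.0029, 0.0006, 0.0446], [-0.0, 0.4, -0.1])
```

View pics/w5.png

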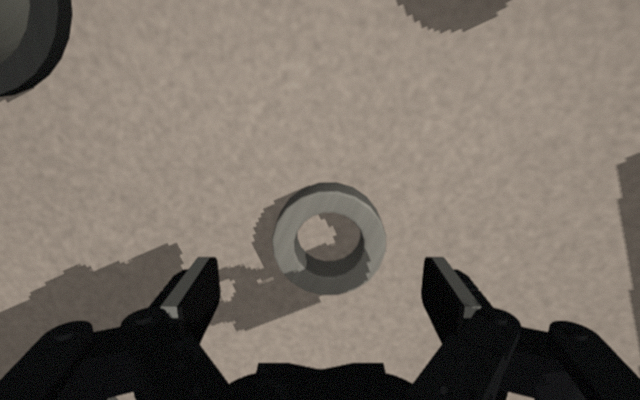

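```bash
python3 -c "
from h import *
st();c=cal('wrist');print(plane(c,(330,239),.02))"
```

```text
t 5.95 p [ 0.639  -0.2147  0.0536] yaw -24.1 F [ 0.5 -0.3  0.7] op 0.999 q [-0.5   0.6   1.45  0.    1.1  -0.08]
[ 0.64424379 -0.2171034   0.02      ]
```

step_arm:
  plan:
    - [[0.002,0,0.025],[0,0,0]]
    - [[0.002,0,0.042],[0,0,0]]
    - [[0.002,0,0.047],[0,0,0]]
    - [[0.002,0,0.047],[0,0,0]]
    - [[0.002,0,0.047],[0,0,0]]

```text
time_s: 6.45
eef_pos: [0.6437, -0.2168, 0.0107]
eef_rot: [0.0, 0.978, -0.209, 0.001]
wrist_force: [0.5, -0.9, 0.8]
opening: 1.002
```

```bash
python3 -c "
from h import *
st()
im=viewer.camera('wrist');cv2.imwrite('pics/w6.png',im[:,:,::-1]);st();c=cal('wrist');print(proj(c,[[.642,-.2165,.02]]))"
```

```text
t 6.45 p [ 0.6437 -0.2168  0.0107] yaw -24.2 F [ 0.5 -0.9  0.8] op 1.002 q [-0.5   0.66  1.44 -0.    1.03 -0.08]
t 6.5 p [ 0.6438 -0.217   0.0109] yaw -24.2 F [-0.   0.2  0.5] op 1.001 q [-0.5   0.66  1.44 -0.    1.03 -0.08]
[[313.85307812 282.29075852]]
```

View pics/w6.png

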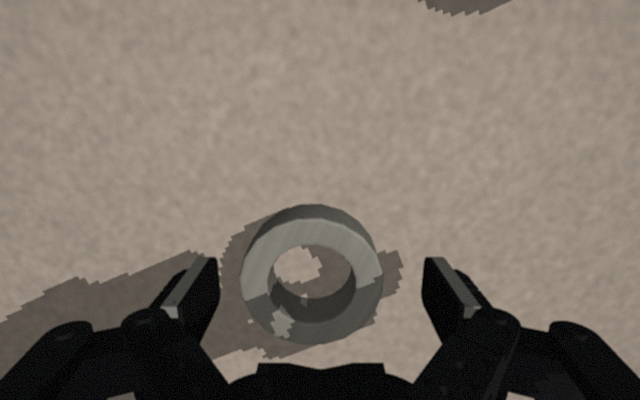

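step_arm:
  plan:
    - [[-0.002,0,0.002],[0,0,0]]
    - [[-0.002,0,0.002],[0,0,0]]
    - [[-0.002,0,0.002],[0,0,0]]
    - [[-0.002,0,0.002],[0,0,0]]
    - [[-0.002,0,0.002],[0,0,0]]
  fingers: 40

```text
time_s: 7.0
eef_pos: [0.6416, -0.216, 0.0086]
eef_rot: [0.0, 0.978, -0.209, 0.001]
wrist_force: [-1.8, 1.5, 5.7]
opening: 0.674
```

```bash
python3 -c "
from h import *
st()
im=viewer.camera('wrist');cv2.imwrite('pics/w7.png',im[:,:,::-1]);st()"
```

```text
t 7.0 p [ 0.6416 -0.216   0.0086] yaw -24.2 F [-1.8  1.5  5.7] op 0.674 q [-0.5   0.66  1.45 -0.    1.03 -0.08]
t 7.05 p [ 0.6417 -0.2159  0.0086] yaw -24.2 F [-1.8  1.   6.2] op 0.676 q [-0.5   0.66  1.45 -0.    1.03 -0.08]
```

View pics/w7.png

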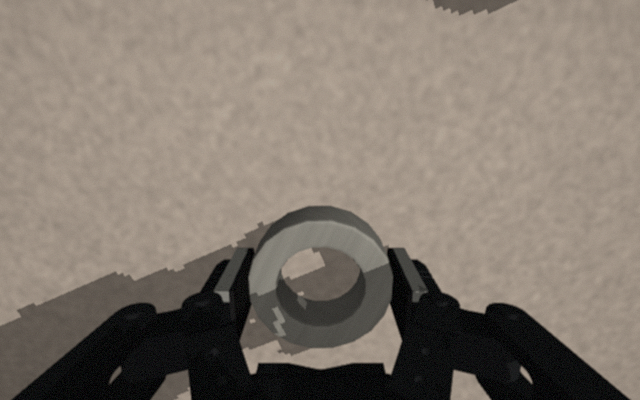

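Run:
```python
from h import *
c=cal('wrist');o=telemetry.get_obs()
p=plane(c,(321,283),.02);print('ring rel tool',rot(o['eef_rot']).inv().apply(p-o['eef_pos']))
r0=rot(o['eef_rot']); relp=r0.inv().apply(c['origin']-o['eef_pos']); relr=r0.inv()*rot(c['orientation'])
np.save('rel.npy',np.r_[relp,relr.as_quat()])
# w4 pose
a=np.radians(-24.1);M=R.from_matrix(np.array([[np.cos(a),np.sin(a),0],[np.sin(a),-np.cos(a),0],[0,0,-1]]))
q=(M*relr).as_quat()
c4=dict(c,origin=np.array([.6346,-.1975,.2019])+M.apply(relp),orientation=np.r_[q[3],q[:3]])
im=cv2.imread('pics/w4.png')
th=np.linspace(0,2*np.pi,90)
for (x,y),col in (((.5337,-.0327),(0,0,255)),((.5287,-.035),(0,255,0))):
  for rr in (.043,):
    pts=proj(c4,np.c_[x+rr*np.cos(th),y+rr*np.sin(th),th*0+.07])
    cv2.polylines(im,[pts.round().astype(int)],True,col,1)
cv2.imwrite('pics/w4o.png',cv2.resize(im[:130,:220],None,fx=3.5,fy=3.5))
```

```text
ring rel tool [ 0.00110121 -0.00065192 -0.01140462]
```

View pics/w4o.png

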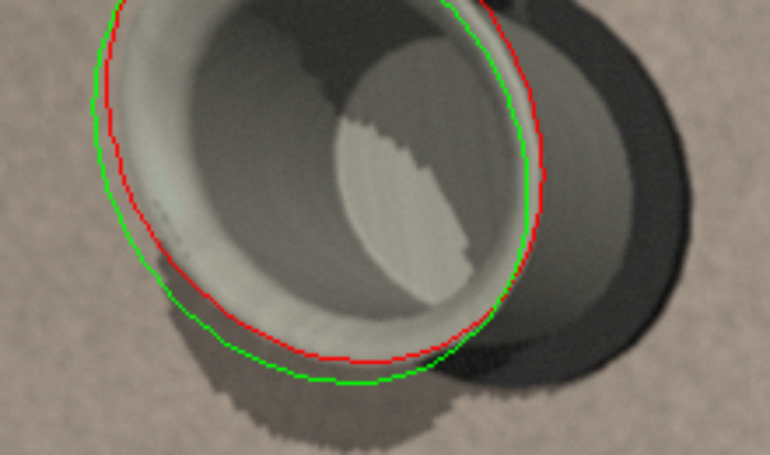

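```bash
python3 -c "
from h import *
print(row(.5335,-.0325,.15,-24),row(.6417,-.216,.15,-24))"
```

```text
([-0.1736, -0.1231, -0.1416], [0.0, -0.1, -0.2]) ([0.0002, 0.0001, -0.1414], [0.0, -0.1, -0.2])
```

step_arm:
  plan:
    - [[0,0,-0.03],[0,0,0]]
    - [[0,0,-0.075],[0,0,0]]
    - [[-0.02,-0.014,-0.12],[0,0,0]]
    - [[-0.055,-0.039,-0.142],[0,0,0]]
    - [[-0.09,-0.064,-0.142],[0,0,0]]

```text
time_s: 7.55
eef_pos: [0.587, -0.1209, 0.1539]
eef_rot: [0.001, 0.978, -0.21, 0.004]
wrist_force: [-0.0, 1.1, -2.5]
opening: 0.675
```

```bash
python3 -c "
from h import *
st();print(row(.5335,-.0325,.15,-24))"
```

```text
t 7.55 p [ 0.587  -0.1209  0.1539] yaw -24.2 F [-0.   1.1 -2.5] op 0.675 q [-0.4   0.32  1.62  0.    1.19  0.02]
([-0.0852, -0.0586, 0.0032], [-0.0, -0.5, -0.2])
```

step_arm:
  plan:
    - [[-0.035,-0.025,0],[0,0,0]]
    - [[-0.065,-0.046,0],[0,0,0]]
    - [[-0.0836,-0.0591,0],[0,0,0]]
    - [[-0.0836,-0.0591,0],[0,0,0]]
    - [[-0.0836,-0.0591,0],[0,0,0]]

```text
time_s: 8.05
eef_pos: [0.533, -0.032, 0.1493]
eef_rot: [0.0, 0.978, -0.209, 0.0]
wrist_force: [-0.0, 0.1, -1.9]
opening: 0.677
```

```bash
python3 -c "
from h import *
im=viewer.camera('wrist');cv2.imwrite('pics/w8.png',im[:,:,::-1]);st();print(row(.5335,-.0325,.072,-24))
c=cal('wrist');th=np.linspace(0,2*np.pi,90)
im=cv2.imread('pics/w8.png')
for rr in (.043,.037,.0325):
    pts=proj(c,np.c_[.5337+rr*np.cos(th),-.0327+rr*np.sin(th),th*0+(.07 if rr>.033 else .064)])
    cv2.polylines(im,[pts.round().astype(int)],True,(0,0,255),1)
cv2.imwrite('pics/w8o.png',im)"
```

```text
t 8.1 p [ 0.5334 -0.0327  0.1494] yaw -24.2 F [-0.2  0.2 -1.9] op 0.674 q [-0.28  0.19  1.79 -0.    1.16  0.14]
([-0.0001, -0.0002, 0.0774], [0.0, -0.0, -0.2])
```

View pics/w8o.png

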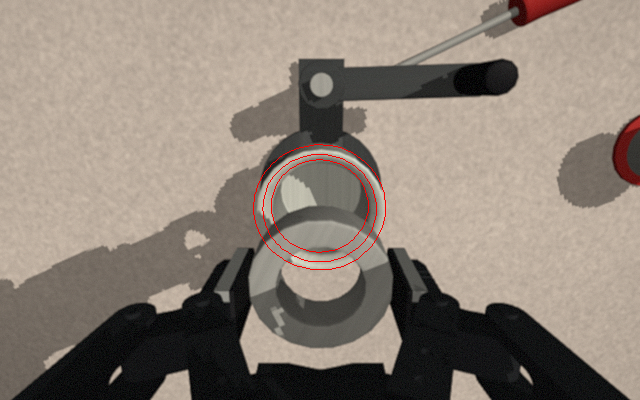

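step_arm:
  plan:
    - [[0,0.001,0.03],[0,0,0]]
    - [[0,0.001,0.05],[0,0,0]]
    - [[0,0.001,0.06],[0,0,0]]
    - [[0,0.001,0.06],[0,0,0]]
    - [[0,0.001,0.06],[0,0,0]]

```text
time_s: 8.6
eef_pos: [0.5334, -0.0339, 0.0898]
eef_rot: [0.0, 0.978, -0.21, 0.0]
wrist_force: [-0.0, -0.4, -2.6]
opening: 0.677
```

```bash
python3 -c "
from h import *
im=viewer.camera('wrist');cv2.imwrite('pics/w9.png',im[:,:,::-1]);st();print(row(.5335,-.0335,.072,-24))
cv2.imwrite('pics/w9c.png',cv2.resize(im[120:370,200:440,::-1],None,fx=2.4,fy=2.4))
"
```

```text
t 8.65 p [ 0.5338 -0.0338  0.0903] yaw -24.2 F [ 0.   0.5 -3.1] op 0.678 q [-0.29  0.28  1.82 -0.    1.04  0.14]
([-0.0004, -0.0002, 0.0183], [-0.0, -0.1, -0.2])
```

View pics/w9c.png

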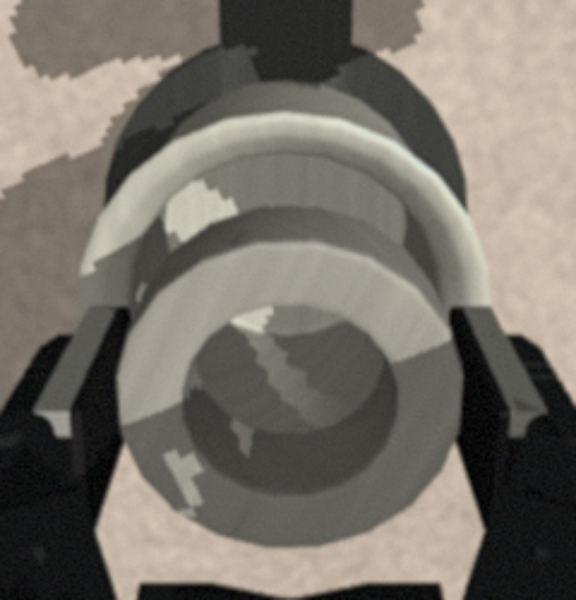

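```bash
python3 -c "
from h import *
c=cal('wrist');o=telemetry.get_obs();r=rot(o['eef_rot']);th=np.linspace(0,2*np.pi,721)
for dx,dy in((0,0),(0,-.003),(0,.003),(-.001,.0)):
  C=o['eef_pos']+r.apply([dx,dy,0])
  p=proj(c,np.c_[C[0]+.043*np.cos(th),C[1]+.043*np.sin(th),th*0+.07])
  print(dx,dy,p[:,1].min(),p[:,0].min(),p[:,0].max())
C=o['eef_pos']
p=proj(c,np.c_[C[0]+.03*np.cos(th),C[1]+.03*np.sin(th),th*0+.02+.0903-.0086]);print(p.min(0),p.max(0))
"
```

```text
0 0 163.33149597369737 230.3089606086213 406.59255363153716
0 -0.003 156.77222108783886 229.83691787863177 407.03672807429
0 0.003 169.8183180112815 230.7761324368173 406.1529566890722
-0.001 0.0 163.3340541003027 228.25084067641498 404.5395762746138
[243.41383115 213.95322447] [393.15914336 346.54648124]
```

step_arm:
  plan:
    - [[-0.001,-0.001,0.008],[0,0,0]]
    - [[-0.001,-0.001,0.014],[0,0,0]]
    - [[-0.001,-0.001,0.018],[0,0,0]]
    - [[-0.001,-0.001,0.018],[0,0,0]]
    - [[-0.001,-0.001,0.018],[0,0,0]]

```text
time_s: 9.15
eef_pos: [0.5329, -0.032, 0.0721]
eef_rot: [0.0, 0.978, -0.209, 0.001]
wrist_force: [-1.7, 0.4, 5.1]
opening: 0.675
```

```bash
python3 -c "
from h import *
st()
im=viewer.camera('wrist')
cv2.imwrite('pics/w10c.png',cv2.resize(im[120:370,200:440,::-1],None,fx=2.4,fy=2.4))
"
```

```text
t 9.15 p [ 0.5329 -0.032   0.0721] yaw -24.2 F [-1.7  0.4  5.1] op 0.675 q [-0.28  0.31  1.83 -0.    1.    0.14]
```

View pics/w10c.png

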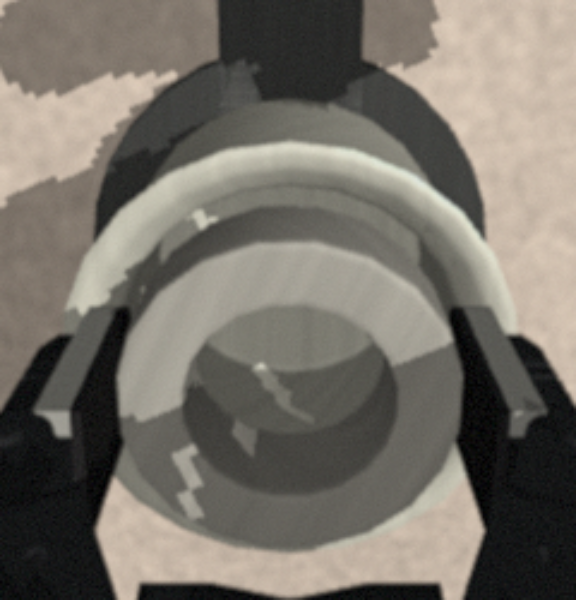

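step_arm:
  plan:
    - [[0,0,0],[0,0,0]]
    - [[0,0,0],[0,0,0]]
    - [[0,0,0],[0,0,0]]
    - [[0,0,-0.03],[0,0,0]]
    - [[0,0,-0.06],[0,0,0]]
  fingers: 95

```text
time_s: 9.7
eef_pos: [0.531, -0.0316, 0.1307]
eef_rot: [-0.0, 0.978, -0.209, -0.002]
wrist_force: [0.9, 1.0, 1.1]
opening: 0.954
```

```bash
python3 -c "
from h import *
st()
im=viewer.camera('wrist')
cv2.imwrite('pics/w11.png',im[:,:,::-1])
"
```

```text
t 9.7 p [ 0.531  -0.0316  0.1307] yaw -24.2 F [0.9 1.  1.1] op 0.954 q [-0.28  0.21  1.8   0.    1.13  0.14]
```

View pics/w11.png

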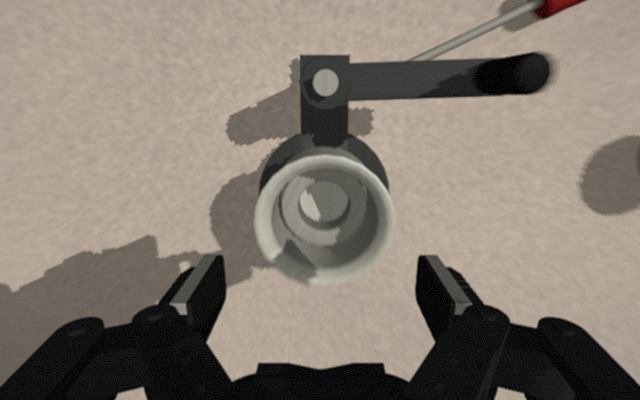

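The thick ring is in the bore and looks flat. I'll refine the tube centre while the view is clear.

step_arm:
  plan:
    - [[0,0,-0.01],[0,0,0]]
    - [[0,0,-0.01],[0,0,0]]
    - [[0,0,-0.01],[0,0,0]]

```text
time_s: 10.05
eef_pos: [0.5317, -0.0317, 0.1406]
eef_rot: [-0.0, 0.978, -0.209, -0.001]
wrist_force: [0.8, 0.7, -0.4]
opening: 0.952
```

```bash
python3 -c "
from h import *
st();c=cal('wrist')
im=viewer.camera('wrist')[:,:,::-1].copy();st()
o=telemetry.get_obs()
th=np.linspace(0,2*np.pi,721)
for rr,col in((.043,(0,0,255)),(.0415,(0,255,0))):
  C=np.array([.5337,-.0327]);p=proj(c,np.c_[C[0]+rr*np.cos(th),C[1]+rr*np.sin(th),th*0+.07]);print(p.min(0),p.max(0))
  cv2.polylines(im,[p.round().astype(int)],True,col,1)
cv2.imwrite('pics/w12.png',cv2.resize(im[100:320,220:430],None,fx=2.7,fy=2.7))
"
```

```text
t 10.05 p [ 0.5317 -0.0317  0.1406] yaw -24.2 F [ 0.8  0.7 -0.4] op 0.952 q [-0.28  0.2   1.8   0.    1.14  0.14]
t 10.1 p [ 0.5314 -0.0317  0.1402] yaw -24.2 F [-0.4 -0.9 -0.8] op 0.952 q [-0.28  0.2   1.8   0.    1.14  0.14]
[254.07614027 146.65593194] [391.22732842 276.0277108 ]
[256.47537823 149.18232065] [388.8270413  274.01268957]
```

View pics/w12.png

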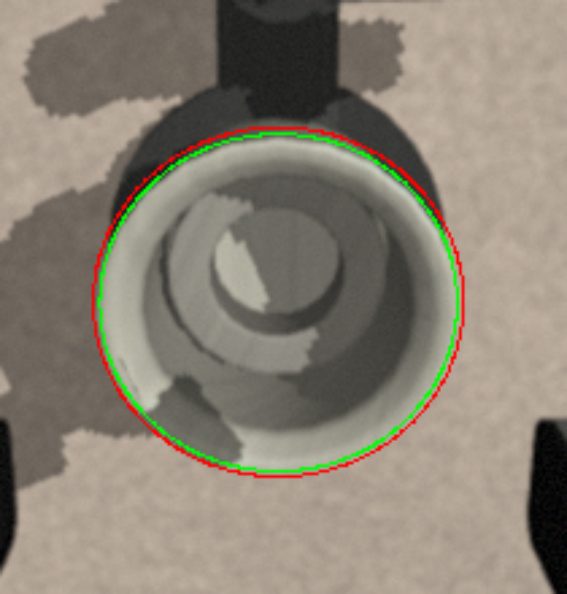

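```bash
python3 -c "
from h import *
print(row(.429,-.262,.2,-24))"
```

```text
([0.0008, 0.2521, -0.0598], [0.0, 0.1, -0.2])
```

step_arm:
  plan:
    - [[0.001,0.04,-0.03],[0,0,0]]
    - [[0.001,0.09,-0.05],[0,0,0]]
    - [[0.001,0.14,-0.06],[0,0,0]]
    - [[0.001,0.19,-0.06],[0,0,0]]
    - [[0.001,0.235,-0.06],[0,0,0]]
  fingers: 100

```text
time_s: 10.6
eef_pos: [0.4357, -0.248, 0.201]
eef_rot: [-0.0, 0.978, -0.209, -0.0]
wrist_force: [1.0, 0.4, -0.1]
opening: 0.999
```

step_arm:
  plan:
    - [[0,0.015,0],[0,0,0]]
    - [[0,0.017,0],[0,0,0]]
    - [[0,0.017,0],[0,0,0]]

```text
time_s: 10.9
eef_pos: [0.4298, -0.2615, 0.2004]
eef_rot: [-0.001, 0.978, -0.21, -0.001]
wrist_force: [-1.5, -0.5, -0.6]
opening: 0.998
```

```bash
python3 -c "
from h import *
st();im=viewer.camera('wrist');cv2.imwrite('pics/w13.png',im[:,:,::-1]);st()"
```

```text
t 10.9 p [ 0.4298 -0.2615  0.2004] yaw -24.2 F [-1.5 -0.5 -0.6] op 0.998 q [-0.78  0.06  1.82  0.    1.26 -0.36]
t 10.95 p [ 0.4301 -0.2609  0.2006] yaw -24.1 F [ 0.6 -0.6  0.2] op 1.0 q [-0.78  0.06  1.82  0.    1.26 -0.36]
```

View pics/w13.png

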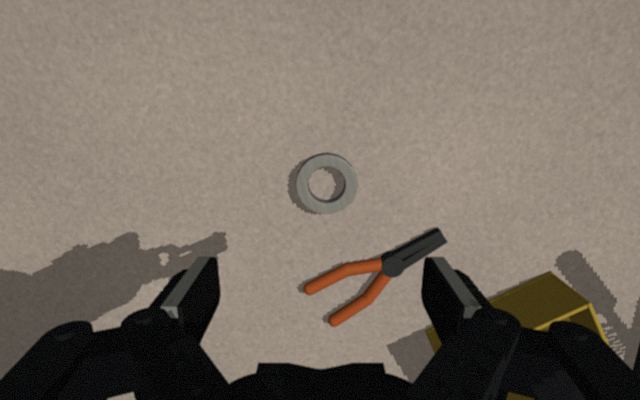

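```bash
python3 -c "
from h import *
c=cal('wrist');p=plane(c,(327.2,184.3),.014);print(p);print(row(p[0],p[1],.006,-24.2))
im=cv2.imread('pics/w13.png');cv2.imwrite('pics/w13c.png',cv2.resize(im[145:225,280:370],None,fx=6,fy=6))"
```

```text
[ 0.43252856 -0.27348687  0.014     ]
([0.0076, 0.0107, 0.1946], [-0.1, 0.1, 0.1])
```

View pics/w13c.png

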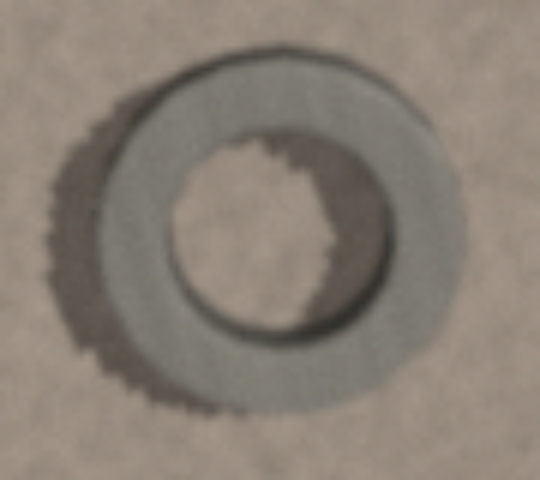

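step_arm:
  plan:
    - [[0.0068,0.011,0.04],[0,0,0]]
    - [[0.0068,0.011,0.09],[0,0,0]]
    - [[0.0068,0.011,0.135],[0,0,0]]
    - [[0.0068,0.011,0.165],[0,0,0]]
    - [[0.0068,0.011,0.175],[0,0,0]]

```text
time_s: 11.45
eef_pos: [0.4303, -0.2712, 0.0227]
eef_rot: [-0.002, 0.978, -0.208, -0.003]
wrist_force: [-0.2, 0.3, 0.2]
opening: 0.996
```

step_arm:
  plan:
    - [[0,0,0.01],[0,0,0]]
    - [[0,0,0.015],[0,0,0]]
    - [[0,0,0.017],[0,0,0]]
    - [[0,0,0.017],[0,0,0]]

```text
time_s: 11.85
eef_pos: [0.4324, -0.2756, 0.0103]
eef_rot: [0.001, 0.978, -0.209, 0.001]
wrist_force: [0.7, 0.2, 0.2]
opening: 0.999
```

```bash
python3 -c "
from h import *
im=viewer.camera('wrist');cv2.imwrite('pics/w14.png',im[:,:,::-1]);st()"
```

```text
t 11.9 p [ 0.4324 -0.2757  0.0104] yaw -24.2 F [-0.1 -0.4  0. ] op 1.0 q [-0.8   0.38  1.9   0.    0.86 -0.38]
```

View pics/w14.png

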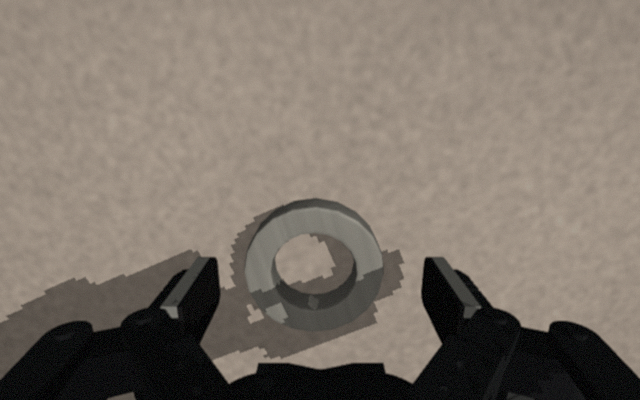

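```bash
python3 -c "
from h import *
c=cal('wrist');o=telemetry.get_obs();print(proj(c,o['eef_pos']+rot(o['eef_rot']).apply([.0011,-.00065,-.0036])))
p=plane(c,(314.7,269),.014);print(rot(o['eef_rot']).inv().apply(p-o['eef_pos']))"
```

```text
[[320.94297159 273.30475979]]
[-0.00152683 -0.00266386 -0.00356833]
```

Shift −2.6 mm in x and −2 mm in y, go down 2 mm, and close.

step_arm:
  plan:
    - [[-0.0025,-0.002,0.002],[0,0,0]]
    - [[-0.0025,-0.002,0.002],[0,0,0]]

```text
time_s: 12.1
eef_pos: [0.43, -0.2719, 0.0076]
eef_rot: [-0.0, 0.978, -0.209, 0.0]
wrist_force: [-0.2, -0.4, 1.4]
opening: 0.998
```

step_arm:
  plan:
    - [[0,0,0],[0,0,0]]
    - [[0,0,0],[0,0,0]]
    - [[0,0,0],[0,0,0]]
    - [[0,0,0],[0,0,0]]
    - [[0,0,0],[0,0,0]]
  fingers: 40

```text
time_s: 12.6
eef_pos: [0.4304, -0.2724, 0.0085]
eef_rot: [0.0, 0.978, -0.209, 0.0]
wrist_force: [-3.5, 3.5, 11.6]
opening: 0.675
```

```bash
python3 -c "
from h import *
im=viewer.camera('wrist');cv2.imwrite('pics/w15.png',im[:,:,::-1]);st();print(row(.5332,-.0325,.15,-24.2))"
```

```text
t 12.65 p [ 0.4304 -0.2724  0.0085] yaw -24.2 F [-2.8  2.6 11.6] op 0.675 q [-0.8   0.38  1.9  -0.    0.86 -0.38]
([-0.0044, -0.261, -0.1416], [0.0, -0.0, 0.0])
```

View pics/w15.png

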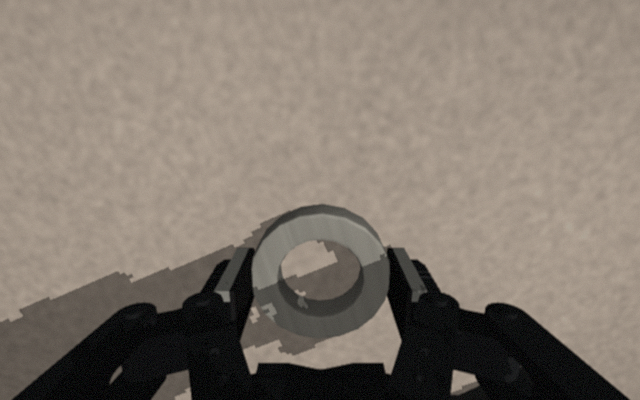

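step_arm:
  plan:
    - [[0,0,-0.03],[0,0,0]]
    - [[0,-0.01,-0.075],[0,0,0]]
    - [[-0.001,-0.045,-0.115],[0,0,0]]
    - [[-0.002,-0.085,-0.1415],[0,0,0]]
    - [[-0.003,-0.13,-0.1415],[0,0,0]]

```text
time_s: 13.15
eef_pos: [0.4836, -0.1533, 0.1537]
eef_rot: [0.001, 0.978, -0.21, 0.004]
wrist_force: [2.7, -0.5, -1.4]
opening: 0.67
```

step_arm:
  plan:
    - [[0,-0.045,0],[0,0,0]]
    - [[-0.001,-0.085,0],[0,0,0]]
    - [[-0.0014,-0.115,0],[0,0,0]]
    - [[-0.0014,-0.131,0],[0,0,0]]
    - [[-0.0014,-0.131,0],[0,0,0]]

```text
time_s: 13.65
eef_pos: [0.5333, -0.0302, 0.1486]
eef_rot: [-0.0, 0.978, -0.208, -0.0]
wrist_force: [-0.4, -0.2, -1.9]
opening: 0.672
```

```bash
python3 -c "
from h import *
viewer.camera('wrist');im=viewer.camera('wrist');cv2.imwrite('pics/w16.png',im[:,:,::-1]);st();print(row(.5332,-.0325,.09,-24.2))"
```

```text
t 13.75 p [ 0.5327 -0.0322  0.1485] yaw -24.1 F [ 0.  -0.7 -1.6] op 0.671 q [-0.28  0.19  1.79 -0.    1.16  0.14]
([0.0006, 0.0, 0.0585], [0.0, 0.0, 0.1])
```

View pics/w16.png

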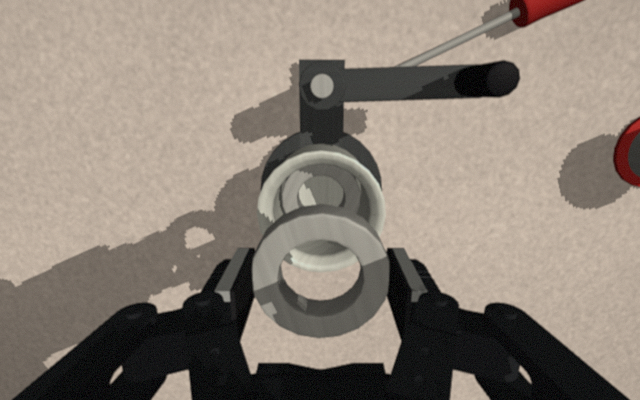

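step_arm:
  plan:
    - [[0.0003,0,0.03],[0,0,0]]
    - [[0.0003,0,0.05],[0,0,0]]
    - [[0.0003,0,0.06],[0,0,0]]
    - [[0.0003,0,0.068],[0,0,0]]
    - [[0.0003,0,0.068],[0,0,0]]

```text
time_s: 14.25
eef_pos: [0.5328, -0.0329, 0.0802]
eef_rot: [-0.0, 0.978, -0.21, -0.001]
wrist_force: [-0.3, -0.7, -0.5]
opening: 0.672
```

```bash
python3 -c "
from h import *
im=viewer.camera('wrist');st();print(row(.5332,-.0325,.073,-24.2))
cv2.imwrite('pics/w17c.png',cv2.resize(im[120:370,200:440,::-1],None,fx=2.4,fy=2.4))"
```

```text
t 14.3 p [ 0.5334 -0.0329  0.081 ] yaw -24.2 F [-0.   0.7 -1.4] op 0.67 q [-0.28  0.29  1.83 -0.    1.02  0.14]
([-0.0003, -0.0003, 0.008], [0.0, 0.0, -0.0])
```

View pics/w17c.png

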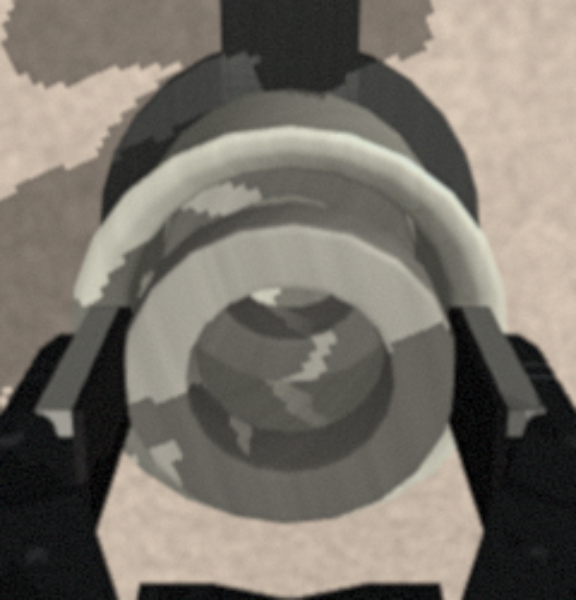

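step_arm:
  plan:
    - [[0,0,0.004],[0,0,0]]
    - [[0,0,0.008],[0,0,0]]
    - [[0,0,0.008],[0,0,0]]
    - [[0,0,0.008],[0,0,0]]

```text
time_s: 14.7
eef_pos: [0.5336, -0.0324, 0.0732]
eef_rot: [0.0, 0.978, -0.209, 0.0]
wrist_force: [0.1, 1.1, -0.8]
opening: 0.676
```

```bash
python3 -c "
from h import *
im=viewer.camera('wrist');st()
cv2.imwrite('pics/w18c.png',cv2.resize(im[120:370,200:440,::-1],None,fx=2.4,fy=2.4))"
```

```text
t 14.75 p [ 0.5336 -0.0324  0.0732] yaw -24.2 F [ 0.4 -1.2 -0. ] op 0.67 q [-0.28  0.31  1.83 -0.    1.01  0.14]
```

View pics/w18c.png

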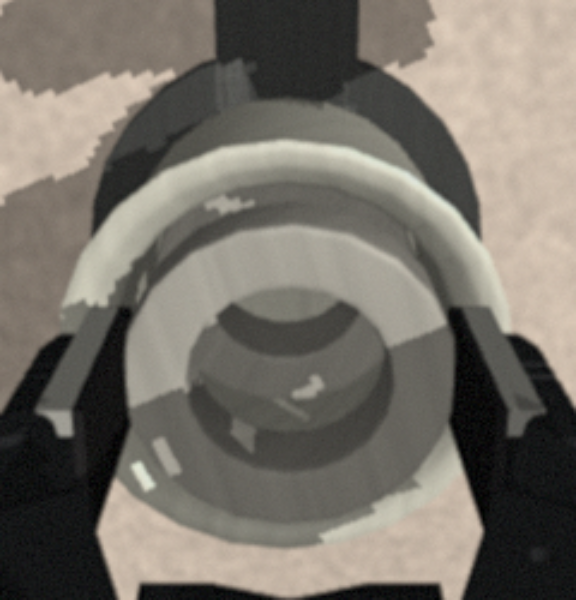

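step_arm:
  plan:
    - [[-0.0007,0,0.0005],[0,0,0]]
    - [[-0.0007,0,0.0005],[0,0,0]]

```text
time_s: 14.95
eef_pos: [0.5331, -0.0322, 0.0727]
eef_rot: [0.0, 0.978, -0.209, 0.001]
wrist_force: [1.0, -0.0, 0.5]
opening: 0.675
```

step_arm:
  plan:
    - [[0,0,0],[0,0,0]]
    - [[0,0,0],[0,0,0]]
    - [[0,0,0],[0,0,0]]
    - [[0,0,-0.03],[0,0,0]]
    - [[0,0,-0.06],[0,0,0]]
  fingers: 95

```text
time_s: 15.45
eef_pos: [0.5316, -0.0318, 0.1319]
eef_rot: [-0.0, 0.978, -0.209, -0.002]
wrist_force: [0.3, -0.0, 0.3]
opening: 0.949
```

```bash
python3 -c "
from h import *
viewer.camera('wrist');im=viewer.camera('wrist');cv2.imwrite('pics/w19.png',im[:,:,::-1]);st();print(row(.622,.27,.2,-24.2))"
```

```text
t 15.55 p [ 0.5355 -0.0328  0.1366] yaw -24.2 F [ 1.1 -0.8  1.6] op 0.954 q [-0.28  0.21  1.8   0.    1.13  0.14]
([-0.0446, -0.3117, -0.0634], [-0.1, -0.4, 0.0])
```

View pics/w19.png

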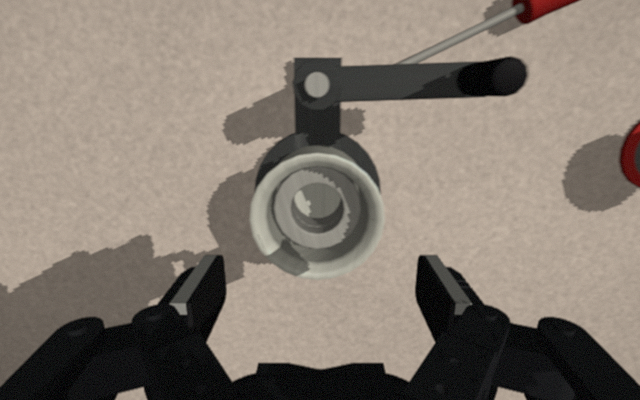

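step_arm:
  plan:
    - [[0,0,-0.04],[0,0,0]]
    - [[-0.005,-0.035,-0.063],[0,0,0]]
    - [[-0.012,-0.085,-0.063],[0,0,0]]
    - [[-0.019,-0.135,-0.063],[0,0,0]]
    - [[-0.026,-0.184,-0.063],[0,0,0]]
  fingers: 100

```text
time_s: 16.05
eef_pos: [0.5843, 0.1476, 0.195]
eef_rot: [0.0, 0.978, -0.21, -0.0]
wrist_force: [0.6, -0.6, -0.2]
opening: 1.002
```

step_arm:
  plan:
    - [[-0.007,-0.045,0],[0,0,0]]
    - [[-0.013,-0.09,0],[0,0,0]]
    - [[-0.018,-0.12,0],[0,0,0]]
    - [[-0.018,-0.127,0],[0,0,0]]
    - [[-0.018,-0.127,0],[0,0,0]]

```text
time_s: 16.55
eef_pos: [0.6193, 0.27, 0.1941]
eef_rot: [0.0, 0.978, -0.208, -0.001]
wrist_force: [0.2, -0.9, -0.4]
opening: 0.999
```

```bash
python3 -c "
from h import *
viewer.camera('wrist');im=viewer.camera('wrist');cv2.imwrite('pics/w20.png',im[:,:,::-1]);st()"
```

```text
t 16.65 p [0.6194 0.2681 0.1946] yaw -24.2 F [0.1 0.2 0.3] op 0.999 q [ 0.23  0.44  1.37 -0.    1.33  0.66]
```

View pics/w20.png

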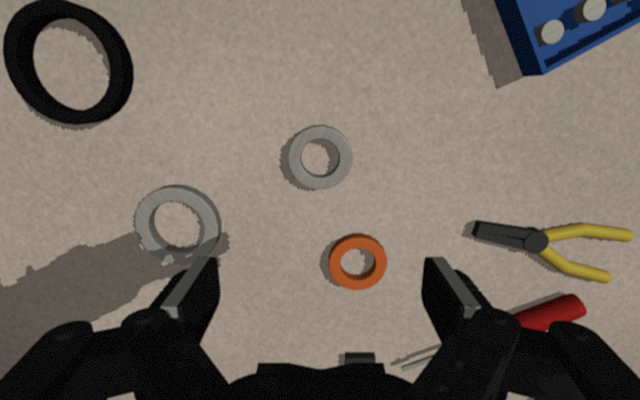

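```bash
python3 -c "
from h import *
c=cal('wrist');p=plane(c,(320.3,157),.014);print(p);print(row(p[0],p[1],.0085,-24.2))
im=cv2.imread('pics/w20.png');cv2.imwrite('pics/w20c.png',cv2.resize(im[115:200,275:365],None,fx=6,fy=6))"
```

```text
[0.62693024 0.28290052 0.014     ]
([0.001, -0.0168, 0.1861], [0.1, 0.0, 0.0])
```

View pics/w20c.png

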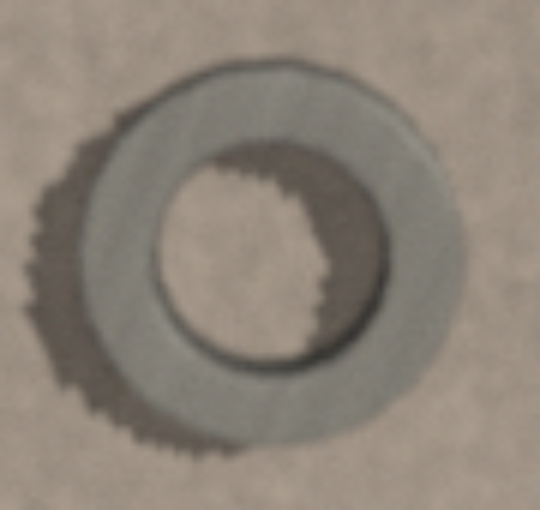

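step_arm:
  plan:
    - [[0.0005,-0.016,0.04],[0,0,0]]
    - [[0.0005,-0.016,0.09],[0,0,0]]
    - [[0.0005,-0.016,0.135],[0,0,0]]
    - [[0.0005,-0.016,0.16],[0,0,0]]
    - [[0.0005,-0.016,0.167],[0,0,0]]

```text
time_s: 17.15
eef_pos: [0.6238, 0.2809, 0.024]
eef_rot: [0.002, 0.978, -0.21, -0.003]
wrist_force: [0.6, 0.5, -0.6]
opening: 1.0
```

step_arm:
  plan:
    - [[0,0,0.01],[0,0,0]]
    - [[0,0,0.015],[0,0,0]]
    - [[0,0,0.017],[0,0,0]]
    - [[0,0,0.017],[0,0,0]]

```text
time_s: 17.55
eef_pos: [0.6275, 0.2837, 0.0126]
eef_rot: [-0.0, 0.978, -0.209, 0.001]
wrist_force: [0.0, -0.7, -0.2]
opening: 0.998
```

```bash
python3 -c "
from h import *
im=viewer.camera('wrist');cv2.imwrite('pics/w21.png',im[:,:,::-1]);st()
c=cal('wrist');o=telemetry.get_obs();print(proj(c,o['eef_pos']+rot(o['eef_rot']).apply([.0011,-.00065,-.014+o['eef_pos'][2]])))"
```

```text
t 17.6 p [0.6276 0.2838 0.0127] yaw -24.2 F [-0.5  0.6  0.1] op 1.0 q [ 0.25  0.68  1.42 -0.    1.05  0.67]
[[320.96798774 270.6180639 ]]
```

View pics/w21.png

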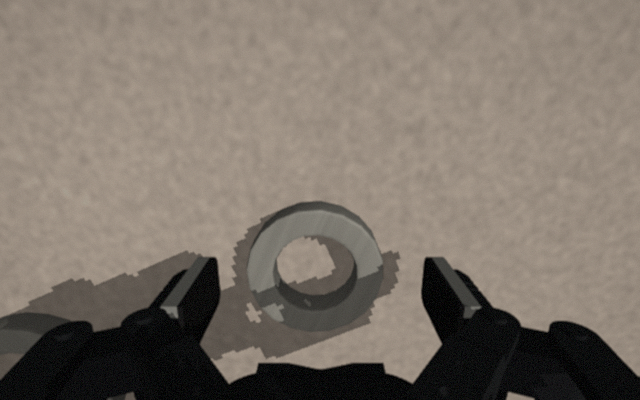

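step_arm:
  plan:
    - [[-0.002,0,0.004],[0,0,0]]
    - [[-0.002,0,0.004],[0,0,0]]
    - [[-0.002,0,0.004],[0,0,0]]

```text
time_s: 17.9
eef_pos: [0.6247, 0.2846, 0.0074]
eef_rot: [0.0, 0.978, -0.209, -0.0]
wrist_force: [0.2, 1.0, 0.5]
opening: 1.006
```

step_arm:
  plan:
    - [[0,0,0],[0,0,0]]
    - [[0,0,0],[0,0,0]]
    - [[0,0,0],[0,0,0]]
    - [[0,0,0],[0,0,0]]
    - [[0,0,0],[0,0,0]]
  fingers: 40

```text
time_s: 18.4
eef_pos: [0.6256, 0.2846, 0.0084]
eef_rot: [-0.0, 0.978, -0.209, 0.001]
wrist_force: [-0.4, -0.9, 5.4]
opening: 0.671
```

```bash
python3 -c "
from h import *
im=viewer.camera('wrist');cv2.imwrite('pics/w22.png',im[:,:,::-1]);st();print(row(.5329,-.0323,.155,-24.2))"
```

```text
t 18.45 p [0.6256 0.2846 0.0084] yaw -24.2 F [-0.9 -0.1  5.2] op 0.675 q [ 0.25  0.68  1.42 -0.    1.04  0.68]
([0.0453, 0.3269, -0.1468], [-0.1, -0.1, 0.0])
```

View pics/w22.png

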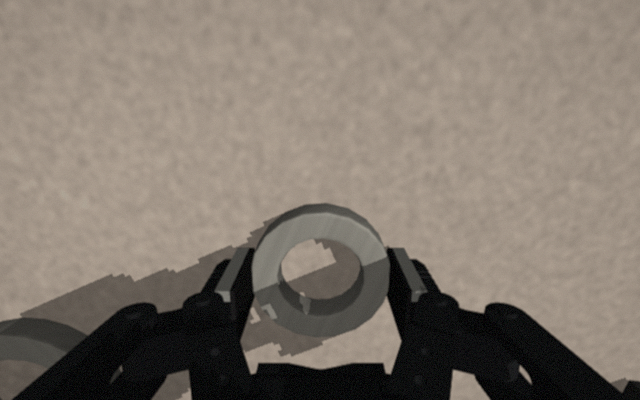

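step_arm:
  plan:
    - [[0,0,-0.03],[0,0,0]]
    - [[0,0,-0.075],[0,0,0]]
    - [[0.003,0.02,-0.12],[0,0,0]]
    - [[0.008,0.06,-0.147],[0,0,0]]
    - [[0.0145,0.105,-0.147],[0,0,0]]

```text
time_s: 18.95
eef_pos: [0.5979, 0.183, 0.1598]
eef_rot: [-0.002, 0.978, -0.208, 0.005]
wrist_force: [1.0, -0.3, -1.1]
opening: 0.669
```

step_arm:
  plan:
    - [[0.006,0.045,0],[0,0,0]]
    - [[0.012,0.09,0],[0,0,0]]
    - [[0.019,0.135,0],[0,0,0]]
    - [[0.025,0.175,0],[0,0,0]]
    - [[0.029,0.207,0],[0,0,0]]

```text
time_s: 19.45
eef_pos: [0.5357, -0.0201, 0.154]
eef_rot: [0.0, 0.978, -0.21, -0.0]
wrist_force: [1.1, -0.3, -1.4]
opening: 0.669
```

step_arm:
  plan:
    - [[0.0018,0.0149,0],[0,0,0]]
    - [[0.0018,0.0149,0],[0,0,0]]
    - [[0.0018,0.0149,0],[0,0,0]]

```text
time_s: 19.75
eef_pos: [0.5325, -0.0319, 0.1542]
eef_rot: [-0.0, 0.978, -0.21, -0.0]
wrist_force: [-0.0, 0.5, -1.4]
opening: 0.67
```

```bash
python3 -c "
from h import *
im=viewer.camera('wrist');cv2.imwrite('pics/w23.png',im[:,:,::-1]);st();print(row(.5329,-.0323,.081,-24.2))"
```

```text
t 19.8 p [ 0.5326 -0.0314  0.1542] yaw -24.1 F [-0.9 -0.1 -1.8] op 0.671 q [-0.28  0.18  1.79  0.    1.17  0.14]
([0.0007, 0.0007, 0.0732], [-0.0, 0.0, 0.1])
```

View pics/w23.png

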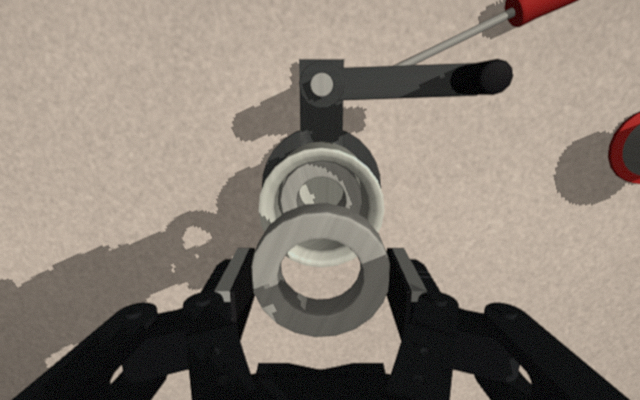

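step_arm:
  plan:
    - [[0.0005,0.0007,0.03],[0,0,0]]
    - [[0.0005,0.0007,0.05],[0,0,0]]
    - [[0.0005,0.0007,0.065],[0,0,0]]
    - [[0.0005,0.0007,0.072],[0,0,0]]
    - [[0.0005,0.0007,0.073],[0,0,0]]

```text
time_s: 20.3
eef_pos: [0.5321, -0.032, 0.0804]
eef_rot: [-0.0, 0.978, -0.209, -0.001]
wrist_force: [-0.7, -0.4, -1.7]
opening: 0.674
```

step_arm:
  plan:
    - [[0,0,0.004],[0,0,0]]
    - [[0,0,0.008],[0,0,0]]
    - [[0,0,0.008],[0,0,0]]
    - [[0,0,0.008],[0,0,0]]

```text
time_s: 20.7
eef_pos: [0.5328, -0.0333, 0.0737]
eef_rot: [0.0, 0.978, -0.209, 0.0]
wrist_force: [0.9, -0.5, -1.9]
opening: 0.674
```

```bash
python3 -c "
from h import *
im=viewer.camera('wrist');st()
cv2.imwrite('pics/w24c.png',cv2.resize(im[120:370,200:440,::-1],None,fx=2.4,fy=2.4))"
```

```text
t 20.75 p [ 0.5329 -0.0334  0.0738] yaw -24.2 F [ 0.1 -0.6 -1.3] op 0.667 q [-0.28  0.3   1.83  0.    1.01  0.14]
```

View pics/w24c.png

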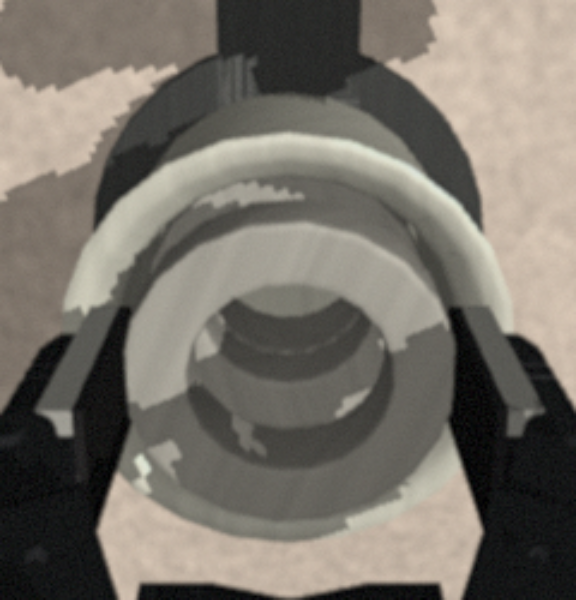

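step_arm:
  plan:
    - [[-0.0003,-0.001,0.001],[0,0,0]]
    - [[-0.0003,-0.001,0.001],[0,0,0]]

```text
time_s: 20.95
eef_pos: [0.5329, -0.0323, 0.0726]
eef_rot: [0.0, 0.978, -0.209, 0.0]
wrist_force: [-1.0, -0.3, -0.7]
opening: 0.67
```

step_arm:
  plan:
    - [[0,0,0],[0,0,0]]
    - [[0,0,0],[0,0,0]]
    - [[0,0,0],[0,0,0]]
    - [[0,0,-0.03],[0,0,0]]
    - [[0,0,-0.07],[0,0,0]]
  fingers: 95

```text
time_s: 21.45
eef_pos: [0.5308, -0.0317, 0.141]
eef_rot: [-0.0, 0.978, -0.209, -0.003]
wrist_force: [2.0, 0.2, 0.4]
opening: 0.954
```

```bash
python3 -c "
from h import *
viewer.camera('wrist');im=viewer.camera('wrist');cv2.imwrite('pics/w25.png',im[:,:,::-1]);st()
cv2.imwrite('pics/w25c.png',cv2.resize(im[130:300,230:400,::-1],None,fx=3.5,fy=3.5))
"
```

```text
t 21.55 p [ 0.5365 -0.0332  0.148 ] yaw -24.2 F [ 0.5 -0.4  0.5] op 0.951 q [-0.28  0.19  1.79  0.    1.15  0.14]
```

View pics/w25.png

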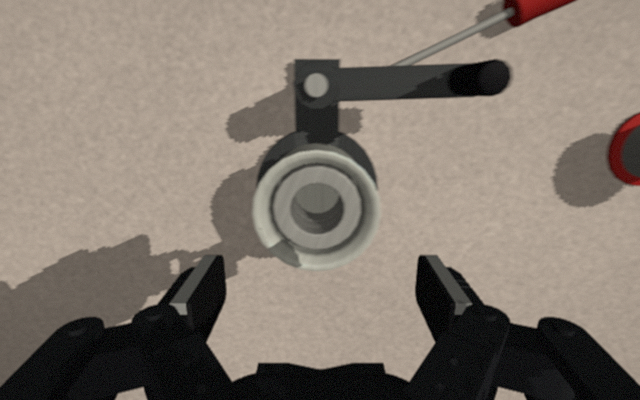

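View pics/w25c.png

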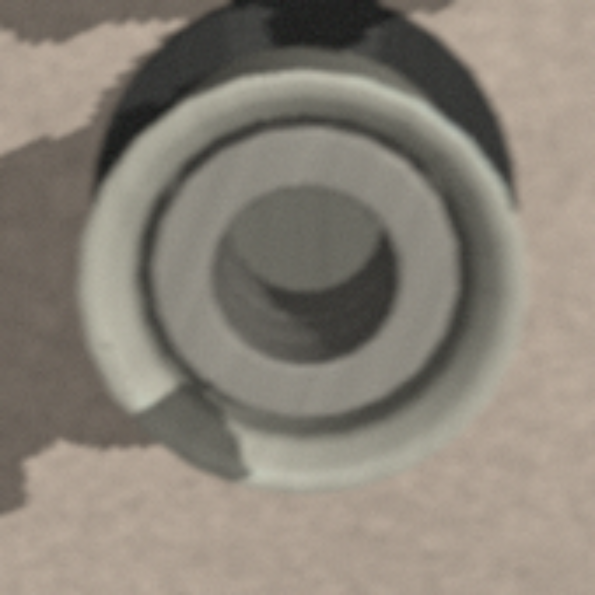

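```bash
python3 -c "
from h import *
c=cal('wrist');K=plane(c,(491,77.5),.122);print(K);P=plane(c,(315.5,84.5),.086);print(P);v=(K-P)[:2];print(np.linalg.norm(v),np.degrees(np.arctan2(v[1],v[0])))
print(row(.6395,.009,.2,66))"
```

```text
[0.63887044 0.00861756 0.122     ]
[0.56743602 0.03833135 0.086     ]
0.07736785868979645 -22.58531069019095
([0.0772, -0.0807, -0.0511], [0.4, -0.5, -90.2])
```

step_arm:
  plan:
    - [[0,0,-0.045],[0,0,-8]]
    - [[0.04,-0.042,-0.051],[0,0,-90]]
    - [[0.077,-0.081,-0.051],[0,0,-90]]
    - [[0.077,-0.081,-0.051],[0,0,-90]]
    - [[0.077,-0.081,-0.051],[0,0,-90]]
  fingers: 50

```text
time_s: 22.05
eef_pos: [0.6377, 0.0112, 0.1926]
eef_rot: [-0.0, 0.987, 0.162, 0.0]
wrist_force: [-1.2, 0.1, -0.7]
opening: 0.504
```

```bash
python3 -c "
from h import *
st();print(row(.639,.009,.2,66))"
```

```text
t 22.05 p [0.6377 0.0112 0.1926] yaw 18.6 F [-1.2  0.1 -0.7] op 0.504 q [-0.17  0.36  1.48  0.    1.3  -0.49]
([0.0005, 0.0025, -0.0074], [0.0, -0.0, -47.4])
```

step_arm:
  plan:
    - [[0,0.002,0],[0,0,-47.4]]
    - [[0,0.002,0],[0,0,-47.4]]
    - [[0,0.002,0],[0,0,-47.4]]
    - [[0,0.002,0],[0,0,-47.4]]
    - [[0,0.002,0],[0,0,-47.4]]

```text
time_s: 22.55
eef_pos: [0.6366, 0.0083, 0.1928]
eef_rot: [-0.0, 0.859, 0.512, -0.0]
wrist_force: [-0.7, 0.2, 0.4]
opening: 0.499
```

step_arm:
  plan:
    - [[0,0,0],[0,0,-4.4]]
    - [[0,0,0],[0,0,-4.4]]

```text
time_s: 22.75
eef_pos: [0.6366, 0.0083, 0.1929]
eef_rot: [-0.0, 0.84, 0.542, -0.0]
wrist_force: [-0.3, -0.2, -0.8]
opening: 0.501
```

```bash
python3 -c "
from h import *
im=viewer.camera('wrist');cv2.imwrite('pics/w26.png',im[:,:,::-1]);st();print(row(.639,.009,.104,66))"
```

```text
t 22.8 p [0.6367 0.0083 0.193 ] yaw 65.5 F [-0.7 -0.5  0.5] op 0.502 q [-0.17  0.36  1.49  0.    1.3  -1.32]
([0.0016, 0.0019, 0.089], [-0.0, 0.0, -0.5])
```

View pics/w26.png

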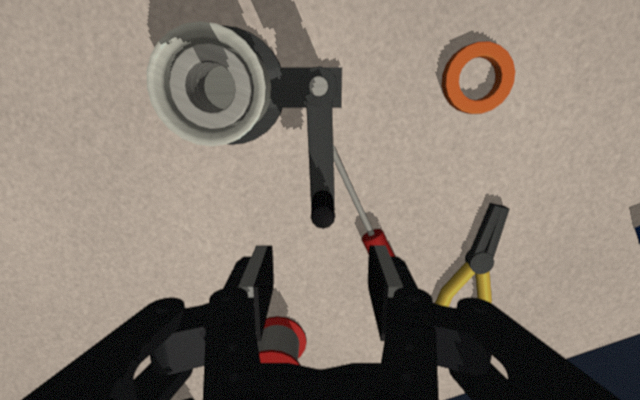

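step_arm:
  plan:
    - [[0.0015,0.002,0.04],[0,0,0]]
    - [[0.0015,0.002,0.07],[0,0,0]]
    - [[0.0015,0.002,0.089],[0,0,0]]
    - [[0.0015,0.002,0.089],[0,0,0]]

```text
time_s: 23.2
eef_pos: [0.6365, 0.0093, 0.1004]
eef_rot: [-0.002, 0.841, 0.541, -0.003]
wrist_force: [-0.5, 1.1, -0.1]
opening: 0.498
```

```bash
python3 -c "
from h import *
im=viewer.camera('wrist');cv2.imwrite('pics/w27.png',im[:,:,::-1]);st();arc([1.45,1.32,1.18,1.05,.91],-.004,.104)"
```

```text
t 23.25 p [0.638  0.009  0.1028] yaw 65.5 F [-0.8 -1.  -0.5] op 0.498 q [-0.17  0.46  1.54  0.    1.15 -1.31]
1.45 ([-0.0186, 0.0003, -0.0012], [-0.2, 0.1, 7.0])
1.32 ([-0.0287, -0.0021, -0.0012], [-0.2, 0.1, 14.5])
1.18 ([-0.0391, -0.0062, -0.0012], [-0.2, 0.1, 22.5])
1.05 ([-0.0482, -0.0113, -0.0011], [-0.2, 0.1, 29.9])
0.91 ([-0.0572, -0.018, -0.0011], [-0.2, 0.1, 37.9])
```

View pics/w27.png

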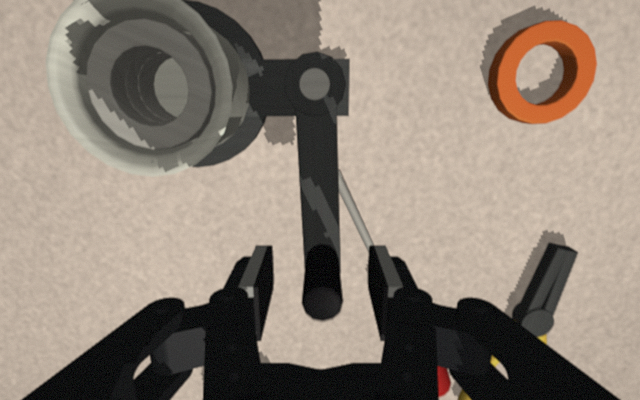

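step_arm:
  plan:
    - [[-0.01,0,0],[0,0,3.5]]
    - [[-0.0186,0,0],[0,0,7]]
    - [[-0.0287,-0.002,0],[0,0,14.5]]
    - [[-0.039,-0.006,0],[0,0,22.5]]
    - [[-0.048,-0.011,0],[0,0,30]]
  fingers: 30

```text
time_s: 23.75
eef_pos: [0.6106, -0.0309, 0.1067]
eef_rot: [0.001, 0.953, 0.302, 0.002]
wrist_force: [0.2, 0.4, 0.4]
opening: 0.299
```

```bash
python3 -c "
from h import *
st();arc([.91,.78,.64,.51,.38,.25,.12,0],-.004,.104)"
```

```text
t 23.75 p [ 0.6106 -0.0309  0.1067] yaw 35.2 F [0.2 0.4 0.4] op 0.299 q [-0.24  0.4   1.61  0.    1.12 -0.86]
0.91 ([-0.0131, -0.0035, 0.0026], [0.1, -0.2, 7.6])
0.78 ([-0.0232, -0.006, 0.0026], [0.1, -0.2, 15.1])
0.64 ([-0.0336, -0.0102, 0.0025], [0.1, -0.2, 23.1])
0.51 ([-0.0426, -0.0154, 0.0025], [0.1, -0.2, 30.6])
0.38 ([-0.0509, -0.0217, 0.0025], [0.1, -0.2, 38.0])
0.25 ([-0.0583, -0.029, 0.0024], [0.1, -0.2, 45.5])
0.12 ([-0.0647, -0.0372, 0.0024], [0.1, -0.2, 52.9])
0 ([-0.0696, -0.0454, 0.0024], [0.1, -0.2, 59.8])
```

step_arm:
  plan:
    - [[-0.013,-0.003,0.002],[0,0,7.6]]
    - [[-0.023,-0.006,0.002],[0,0,15]]
    - [[-0.0335,-0.01,0.002],[0,0,23]]
    - [[-0.0425,-0.0155,0.002],[0,0,30.5]]
    - [[-0.051,-0.0215,0.002],[0,0,38]]

```text
time_s: 24.25
eef_pos: [0.5567, -0.0431, 0.1047]
eef_rot: [0.0, 1.0, -0.025, 0.002]
wrist_force: [1.2, 0.7, 0.4]
opening: 0.303
```

```bash
python3 -c "
from h import *
im=viewer.camera('wrist');cv2.imwrite('pics/w28.png',im[:,:,::-1]);st();arc([.25,.15,.08,.02,0],-.004,.104)"
```

```text
t 24.3 p [ 0.5551 -0.0427  0.1043] yaw -3.2 F [ 0.6  0.1 -0.2] op 0.301 q [-0.29  0.3   1.76 -0.    1.08 -0.23]
0.25 ([-0.0089, -0.0015, 0.0003], [0.0, -0.1, 7.1])
0.15 ([-0.0167, -0.0032, 0.0003], [0.0, -0.1, 12.9])
0.08 ([-0.022, -0.0049, 0.0002], [0.0, -0.1, 16.9])
0.02 ([-0.0265, -0.0067, 0.0002], [0.0, -0.1, 20.3])
0 ([-0.028, -0.0073, 0.0002], [0.0, -0.1, 21.4])
```

View pics/w28.png

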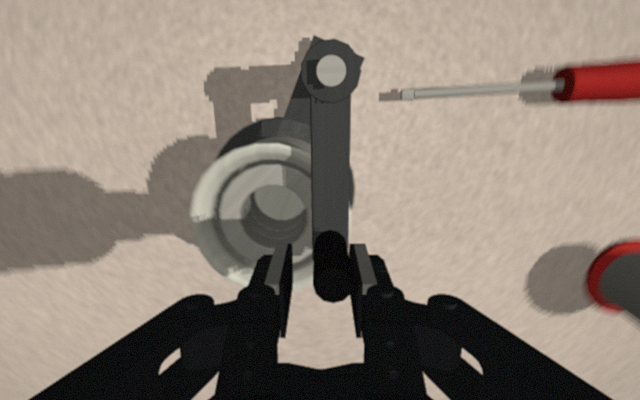

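step_arm:
  plan:
    - [[-0.009,-0.0015,0],[0,0,7]]
    - [[-0.0165,-0.003,0],[0,0,13]]
    - [[-0.022,-0.005,0],[0,0,17]]
    - [[-0.0265,-0.0065,0],[0,0,20.3]]
    - [[-0.028,-0.0073,0],[0,0,21.4]]

```text
time_s: 24.8
eef_pos: [0.5289, -0.0343, 0.1041]
eef_rot: [0.0, 0.978, -0.206, 0.002]
wrist_force: [0.8, -0.4, 0.7]
opening: 0.301
```

```bash
python3 -c "
from h import *
im=viewer.camera('wrist');cv2.imwrite('pics/w29.png',im[:,:,::-1]);st()"
```

```text
t 24.85 p [ 0.5287 -0.0342  0.1039] yaw -23.8 F [ 0.5 -0.3  0.8] op 0.301 q [-0.29  0.25  1.83 -0.    1.06  0.13]
```

View pics/w29.png

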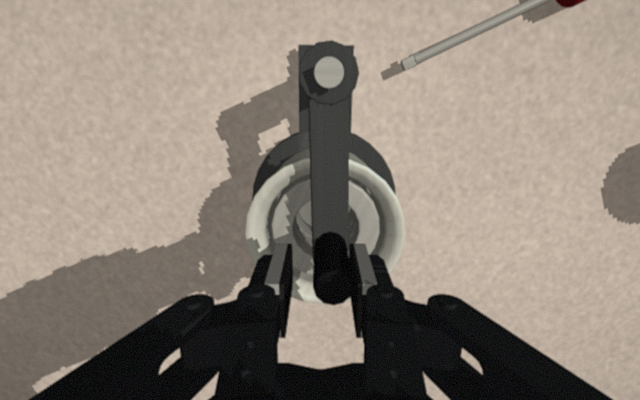

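Nearly home. I'll nudge along −x of the tool until the stop pushes back.

step_arm:
  plan:
    - [[-0.002,0,0],[0,0,0]]
    - [[-0.004,0,0],[0,0,0]]
    - [[-0.004,0,0],[0,0,0]]

```text
time_s: 25.15
eef_pos: [0.5267, -0.0335, 0.1035]
eef_rot: [0.0, 0.979, -0.206, 0.003]
wrist_force: [6.8, -3.0, -2.4]
opening: 0.302
```

step_arm:
  plan:
    - [[-0.002,0,0],[0,0,0]]
    - [[-0.002,0,0],[0,0,0]]

```text
time_s: 25.35
eef_pos: [0.5265, -0.0333, 0.1037]
eef_rot: [0.001, 0.979, -0.206, 0.005]
wrist_force: [15.2, -5.2, -8.1]
opening: 0.302
```

step_arm:
  plan:
    - [[0.004,0,0],[0,0,0]]
    - [[0.008,0,0],[0,0,0]]
    - [[0.008,0,0],[0,0,0]]

```text
time_s: 25.65
eef_pos: [0.5296, -0.0349, 0.1023]
eef_rot: [-0.0, 0.979, -0.206, -0.0]
wrist_force: [0.4, -0.2, -0.4]
opening: 0.299
```

step_arm:
  plan:
    - [[0,0,0],[0,0,0]]
    - [[0,0,0],[0,0,0]]
    - [[0,0,-0.04],[0,0,0]]
    - [[0,0,-0.09],[0,0,0]]
    - [[0,0,-0.13],[0,0,0]]
  fingers: 48

```text
time_s: 26.15
eef_pos: [0.5294, -0.0347, 0.2346]
eef_rot: [-0.0, 0.979, -0.206, 0.0]
wrist_force: [0.6, 0.3, 0.1]
opening: 0.481
```

```bash
python3 -c "
from h import *
viewer.camera('wrist');im=viewer.camera('wrist');cv2.imwrite('pics/w30.png',im[:,:,::-1]);st()
c=cal('wrist')
a=viewer.camera('scene');cv2.imwrite('pics/s30.png',a[:,:,::-1])"
```

```text
t 26.25 p [ 0.5329 -0.0357  0.2393] yaw -23.8 F [ 0.2 -0.5  0.2] op 0.48 q [-0.29  0.08  1.72 -0.    1.33  0.13]
```

View pics/w30.png

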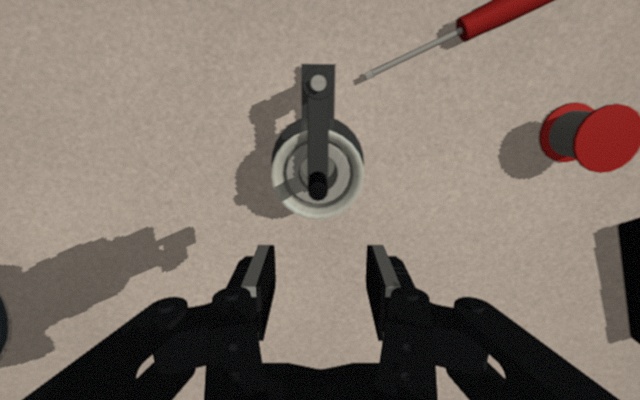

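View pics/s30.png

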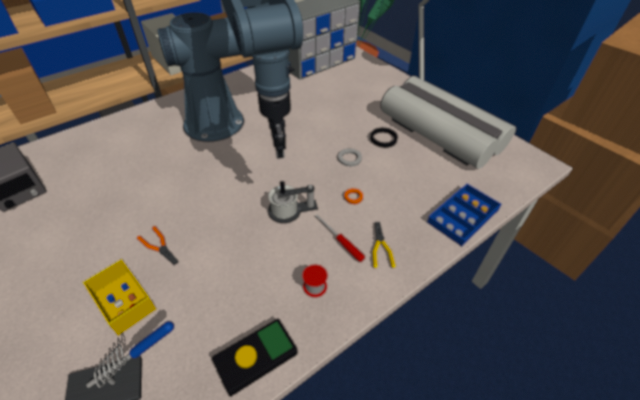

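The retaining arm lies straight along the foot strip: post at (318,83), knob at (317,185). The rings sit flat in the bore and the bystanders look unmoved, so I'm handing in.

```bash
python3 -c "
from h import *
st();print(ticket.hand_in())"
```

```text
t 26.3 p [ 0.5313 -0.0352  0.2359] yaw -23.8 F [-0.5 -0.4  0.4] op 0.48 q [-0.29  0.08  1.72  0.    1.33  0.13]
the job is handed in; nothing more can be done
None
```

I swung the retaining arm clear to about 1.6 rad. Then I dropped the thick ring and both thin rings into the tube, each let go with its underside about 5–6 mm below the rim. Last, I pushed the arm back until it met its stop. I handed in at 26.3 s; the hand-in gives no verdict.

**Final checks:**
- **Rings:** After the last drop, the wrist picture showed the top ring flat and centred in the bore. I judged the stack by eye and did not measure ring heights or tilt.
- **Retaining arm:** It met its stop with about 15 N of push-back. The last wrist picture shows it straight along the foot strip, with the knob over the tube's axis.
- **Robot:** The gripper was about 0.13 m above the knob and touching nothing, with wrist force near zero.
- **Bystanders:** In the last scene picture the wide ring, the other bystanders and the orange look-alike appear where they started.

**Disagreements:** The top and wrist cameras differed by 5–6 mm in x. I used the wrist camera, because it matched where the knob and rings sat between the fingers. When I lowered the thick ring, the wrist force rose by about 7 N, probably the ring or fingertips touching the flare. The ring still dropped in cleanly.

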